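# Unload the clamping cold plate into the block box

### The arm

A 7-joint arm with a two-finger parallel gripper is mounted at the origin on the work surface. World frame = base frame: x ahead of the robot, y to its left, z up, the work surface at z = 0. Lengths are in mm, angles in rad, forces in N, time in s.
With the tool pointing down it reaches from about 425 to 1025 mm from the base axis. Payload 3.6 kg.
Tool frame: the origin (TCP) lies midway between the tips of the shut fingers; the grasp point (between the pads) lies 19 mm behind it; z points along the fingers, x is the direction in which the jaws open and shut, and the axes are right-handed (so a half turn about z gives the same grasp; the last joint's range is limited). The gripper opens to 85 mm and grips with 20 to 120 N. Pads are 22 mm wide; open, the fingers measure 114 mm over their backs; the gripper's body (76 mm by 85 mm) begins 54 mm behind the grasp point. The pads swing forward as they close: fully open they stand 13 mm farther back than shut.
Start: joints at [1.19, 0.591, 0.048, 1.609, -0.033, 0.943, -0.034], TCP at [205.788, -695.184, 231.302] pointing down, gripper open.
Joint ranges: [-2.69, 2.69], [-0.47, 2.24], [-1.27, 1.36], [0.19, 2.51], [-1.53, 4.68], [0.08, 2.07], [-3.09, 3.09]. Speed limits (rad/s): [2.57, 2.57, 3.14, 3.14, 3.14, 3.14, 3.14].

### API

Orientations are given as a rotation vector (axis times angle).
In Python, from cell import state, vision, ctrl gives the robot as it stands.
- The arm moves only by the tool step_arm, never from a script. Its argument "deltas" is a list of rows, each a list of 3 entries, a list of its own where there are three numbers: the closure, from 0 (fully open) to 1 (shut), then the shift along the tool's x, y, z in m, then the turn, a rotation vector about the tool's x, y, z in degrees. In form: [[claw, [dx, dy, dz], [rx, ry, rz]], ...]. A call has 1 to 10 rows; each row is the pose to reach, as a shift and turn from the pose measured when the call began, along the tool's axes at that moment; what a row does not reach only later rows make up. A row lasts 1/8 s, in which the tool goes at most 62.5 mm and 10.7 degrees, less where a joint would pass 70% of its speed; a pose out of reach is approached as far as the arm can. A call with a gripper value outside its range is refused whole. The fingers move at their own pace and stop on an object; "newtons" is the grip in N (left out, the last holds). Time passes only in rows, so rows that repeat a pose let the fingers close. It gives the time, the measured TCP pose, the force and the opening at its end, in the units of the state.
- state(): the state, without advancing time (a new reading comes with each control period).
- vision.get_image(name): name is "side" or "top" or "wrist"; returns (picture, depth): 384x512x3 uint8, red, green, blue; 384x512 float32, mm along the optical axis (not along the pixel's ray), 0 where there is no reading.
- vision.calibration(name): a dict with "fx", "fy", "cx", "cy" (pixels), "eye" and "orientation" of the camera in the world. Camera axes: x right, y down, z forward; pixel columns grow to the right and rows downward; lengths in mm; the calibration is good to about 2 mm. A picture is of the moment at which its call begins: read the wrist's pose just before it. calibration takes no time and is no camera call; for the wrist camera it gives the pose at the moment of the call.
- ctrl.finish_job(): hands the job in, once; it reports no verdict.
The state is a dict: "time": time; "joints": joint angles; "dq": joint speeds; "joint_torque": joint torques, N m; "tool_pos": TCP position; "tool_rot": TCP orientation; "wrist_force": force on the tool from outside, world axes, zero at the start; "moment": the same for the moment, N m; "gripper_width": opening from 0.0 (shut) to 1.0 (fully open).
Only numpy, scipy, OpenCV 4.12 (cv2) and the standard library are available. Lean on these libraries where they do the work, as an engineer would, in place of code of your own. Each camera call takes 0.05 s, during which the arm holds its last target. There are 200 camera calls.

### The job

Unload the clamping cold plate into the block box: before loading, swing the box's clear lid up to about 95 degrees, where it has to stand by itself. Flip all three toggle clamps fully open and leave them open, even over an empty mold, lift out every specimen block and set it flat, wax side down, in the box pocket of its own shape. When all blocks are in, close the lid, and leave the flask, the forceps and the spare cassettes where they are.

Things in the scene. Friction and masses are not known exactly. Their poses are not given: they have to be found in the camera images.
- plate: cold plate, fixed: white housing 206 (x) x 292 (y) mm, black top 45 mm above the bench, with three toggle clamps in a row (clamp 1 at its y +92, clamp 2 at 0, clamp 3 at -92 mm), each shut over a mold at x +50 mm, full or empty. Origin: centre of the underside; x points from the clamp handles to the molds (away from the robot at yaw 0), y to the left, z up
- mold_std: steel base mold of the standard block, fixed on the black top under one of the clamps (which one changes): rim 10.5 mm and floor 3 mm above the black top, 1.5 mm play per side around the wax foot. Origin: centre of its underside, axes as the plate's. Empty if its block is absent
- mold_macro: the same for the macro block
- mold_round: the same for the round block
- block_std: standard tissue block: blue cassette 40 (x) x 28 (y) x 11 mm on a wax foot 30 x 21 x 9 mm; 20 mm high in all, about 22 g. Origin: centre of the underside of the wax; z up through the cassette. A half turn about z makes no difference. At the start it sits in its mold (its x and y along those of the plate) under a closed clamp. May be absent
- block_macro: macro tissue block: yellow cassette 60 (x) x 44 (y) x 11 mm on a wax foot 48 x 34 x 9 mm; 20 mm high in all, about 50 g. Origin and axes as for the standard block. May be absent
- block_round: round tissue block: pink ring 36 mm across and 11 mm high on a wax foot 26 mm across and 9 mm high; 20 mm high in all, about 24 g. Origin: centre of the underside of the wax. May be absent
- box: white block box, fixed, 112 (x) x 228 (y) x 28 mm high, with a dark grey insert of three pockets in a row along its y: insert top 16.5 mm, pocket floors 4 mm above the bench; a seated block stands 7.5 mm out of the insert. Origin: centre of the underside; x points to the lid's hinge (away from the robot at yaw 0)
- pocket_std (a point): floor centre of the pocket for the standard block, 44 (box x) x 32 (box y) mm, at box y +68 mm; the block's long side goes along the box's x
- pocket_macro (a point): floor centre of the pocket for the macro block, 64 (box x) x 48 (box y) mm, in the middle of the box; the block's long side goes along the box's x
- pocket_round (a point): floor centre of the pocket for the round block, 40 mm across, at box y -68 mm
- lid (a joint): angle of the box's clear lid (blue rim): 0 = shut, grows as it opens, 1.57 = upright, stop at 2.3. Friction hinge (0.16 N m): stays where it is left. Lid 112 x 228 x 3 mm, 120 g
- lid_hinge (a point): middle of the lid's hinge axis, which runs along the box's y on its +x rim, 28 mm above the bench
- lid_tab (a point): point on the blue pull tab in the middle of the lid's free edge, 135 mm from the hinge; the tab is 22 mm wide (along the hinge), 8 mm thick and stands 38 mm out from the edge of the lid (112 to 150 mm from the hinge axis), so it can be pinched by its sides from above and turns between the fingers while the lid swings
- clamp1 (a joint): handle of toggle clamp 1: 0 = clamped, arm level over the mold, handle upright (leaning 0.15 rad to the mold); it swings back about the plate's y, to the plate's -x side and down, to 1.7 = stop, fully open: handle level, arm standing up clear of the mold. Pivot at x -46, y 92, z 66 mm in the plate's frame. Dead centre near 0.08; friction 0.06 N m: stays where it is left
- clamp1_grip (a point): point on the axis of the red handle grip of clamp 1 (16 mm thick, round, 34 to 92 mm from the pivot), 65 mm from the pivot; the handle can be pinched across (along the plate's y) from above and turns between the fingers
- clamp2 (a joint): handle of toggle clamp 2: 0 = clamped, arm level over the mold, handle upright (leaning 0.15 rad to the mold); it swings back about the plate's y, to the plate's -x side and down, to 1.7 = stop, fully open: handle level, arm standing up clear of the mold. Pivot at x -46, y 0, z 66 mm in the plate's frame. Dead centre near 0.08; friction 0.06 N m: stays where it is left
- clamp2_grip (a point): point on the axis of the red handle grip of clamp 2 (16 mm thick, round, 34 to 92 mm from the pivot), 65 mm from the pivot; the handle can be pinched across (along the plate's y) from above and turns between the fingers
- clamp3 (a joint): handle of toggle clamp 3: 0 = clamped, arm level over the mold, handle upright (leaning 0.15 rad to the mold); it swings back about the plate's y, to the plate's -x side and down, to 1.7 = stop, fully open: handle level, arm standing up clear of the mold. Pivot at x -46, y -92, z 66 mm in the plate's frame. Dead centre near 0.08; friction 0.06 N m: stays where it is left
- clamp3_grip (a point): point on the axis of the red handle grip of clamp 3 (16 mm thick, round, 34 to 92 mm from the pivot), 65 mm from the pivot; the handle can be pinched across (along the plate's y) from above and turns between the fingers
- flask: white bottle 60 mm across, 130 mm high, standing on the bench: leave alone; origin at its foot
- cassettes: stack of spare cassettes, white and green, 40 x 28 x 28 mm: leave alone; origin at the underside
- forceps: steel forceps lying on the bench, 132 x 16 x 9 mm: leave alone; origin at the underside
Mind the look-alikes: they are no part of the job. Leave any black or turquoise look-alike of the block_macro alone.

How it is judged (in metres and radians):
On the way, in this order (a step that is already met when the one before it is completed fails the run):
1. the lid of the box stands at about 95 degrees (84 to 106) by itself, let go, for half a second (value of joint lid between 1.46 and 1.86 rad and velocity of joint lid below 0.05 rad/s and contact force between the fingers and lid below 0.1 N), for 0.5 s.
2. every block sits flat in the pocket of its own shape, let go, with the lid still standing open (horizontal distance between block_std and pocket_std below 0.005 m and z of block_std in the frame of pocket_std between -0.003 and 0.0022 m and angle between each of block_std, block_macro, block_round's own z axis and vertical below 0.1 rad and horizontal distance between block_macro and pocket_macro below 0.005 m and z of block_macro in the frame of pocket_macro between -0.003 and 0.0022 m and horizontal distance between block_round and pocket_round below 0.005 m and z of block_round in the frame of pocket_round between -0.003 and 0.0022 m and value of joint lid above 1.2 rad and contact force between the fingers and block_std below 0.1 N and contact force between the fingers and block_macro below 0.1 N and contact force between the fingers and block_round below 0.1 N), for 0.2 s.
At the end, for the whole second after the job is handed in: every block that is present rests in its own pocket (within 5 mm sideways, 2.2 mm of the pocket floor, tilted less than 0.1 rad), all three clamps are open beyond 1.45 rad, the lid is shut (under 0.06 rad) (horizontal distance between block_std and pocket_std below 0.005 m and z of block_std in the frame of pocket_std between -0.003 and 0.0022 m and angle between each of block_std, block_macro, block_round's own z axis and vertical below 0.1 rad and horizontal distance between block_macro and pocket_macro below 0.005 m and z of block_macro in the frame of pocket_macro between -0.003 and 0.0022 m and horizontal distance between block_round and pocket_round below 0.005 m and z of block_round in the frame of pocket_round between -0.003 and 0.0022 m and linear speed of each of block_std, block_macro, block_round below 0.02 m/s and value of joint each of clamp1, clamp2, clamp3 above 1.45 rad and value of joint lid below 0.06 rad); the robot touches nothing.
It fails at once if the flask, the forceps or the spare cassettes are pushed away by more than 15 mm or tipped (distance of any of flask, cassettes, forceps from where it was at the start of the episode above 0.015 m or angle between any of flask, cassettes, forceps's own z axis and vertical above 0.5 rad).
Of block_std, block_macro, block_round only 2 to 3 are there at a start; the rules pass over those that are not, and their reading is None.
At some moment in a run one of block_std, block_macro, block_round may be knocked a few centimetres aside while the robot is not near it.
Once in a run the grip may slacken for a moment while it holds something.
It also fails if it takes over 210 s, if anything falls off the work surface, if the arm or the gripper's body presses on something with over 40 N, if the wrist force passes 120 N, or if a joint passes its speed limit or range.

## Working session

There is one attempt and no reset: what is moved stays moved. The work goes in short steps, Python scripts to look and compute and a tool call to move; the robot and the scene stay as the last step left them, time stands still between calls to the robot, and variables do not carry over. Pictures are saved under pics/ and viewed, and the job is handed in when it is done.

Besides the shell and the picture viewer there is one more tool, called as name([rows], argument=value, ...), one row to a line, values as JSON. step_arm: Moves the arm, as the interface text tells. Its arguments: {"type":"object","properties":{"deltas":{"type":"array","items":{"type":"array"}},"newtons":{"type":"number"}},"required":["deltas"]}

```bash
mkdir -p pics; ls; python3 - <<'E'
from cell import state, vision, ctrl
import cv2
s=state(); print(s)
for n in("top","side","wrist"):
    im,d=vision.get_image(n); cv2.imwrite(f"pics/{n}0.png",im[:,:,::-1]); c=vision.calibration(n); print(n,c)
E
```

```text
pics
{'time': 0.0, 'joints': array([ 1.18950031,  0.59212338,  0.04832134,  1.60988171, -0.03331635,
        0.94271664, -0.03368055]), 'dq': array([ 0.00015394,  0.00048912, -0.00079994,  0.00094205,  0.00034871,
        0.00050402, -0.00037254]), 'joint_torque': array([-1.34569775e-03, -5.48701537e+01,  1.54610898e+00, -1.98128361e+01,
        9.38234705e-03,  8.77099985e-03, -2.25142358e-06]), 'tool_pos': array([ 205.53311999, -694.35404617,  230.11621363]), 'tool_rot': array([-2.51607712,  1.87906413,  0.00304013]), 'wrist_force': array([0.61804399, 0.26595143, 0.43492239]), 'moment': array([-0.01101424,  0.01989344, -0.0038402 ]), 'gripper_width': 0.9968774301692532}
top {'fx': 483.296217473041, 'fy': 483.296217473041, 'cx': 256.6142261824925, 'cy': 191.354510454222, 'eye': array([ 587.67054309,  -12.08414997, 1169.0568888 ]), 'orientation': array([-2.18061682,  2.18851194, -0.09072759])}
side {'fx': 478.15766122229206, 'fy': 478.15766122229206, 'cx': 251.5990934646801, 'cy': 184.11915268023392, 'eye': array([ 557.86774977, 1024.59552238,  727.15864546]), 'orientation': array([-0.09632242,  2.67905462, -1.51003095])}
wrist {'fx': 293.4151178102325, 'fy': 293.4151178102325, 'cx': 257.6429644115505, 'cy': 191.24696143916503, 'eye': array([ 279.56641294, -674.45061233,  374.35134956]), 'orientation': array([ 2.30977136, -1.72700895, -0.27007608])}
```

View pics/top0.png

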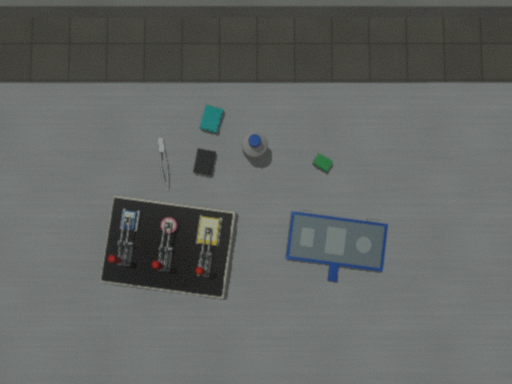

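View pics/side0.png

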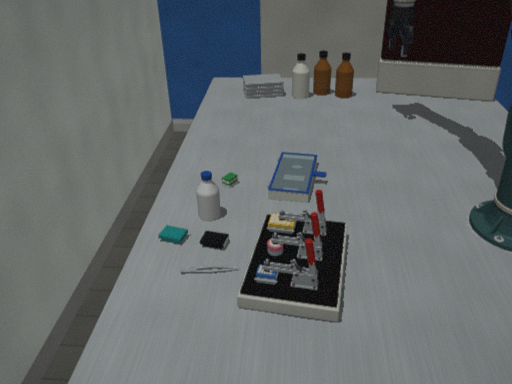

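```bash
cat > h.py <<'E'
from cell import state, vision, ctrl
import numpy as np, cv2
from scipy.spatial.transform import Rotation as Rn
np.set_printoptions(precision=1,suppress=True)
def cloud(n):
    c=vision.calibration(n); im,d=vision.get_image(n)
    v,u=np.mgrid[:384,:512]
    P=np.stack([(u-c["cx"])/c["fx"]*d,(v-c["cy"])/c["fy"]*d,d],-1)
    W=P@Rn.from_rotvec(c["orientation"]).as_matrix().T+c["eye"]
    W[d==0]=np.nan
    return im,d,W
def proj(n,p,c=None):
    c=c or vision.calibration(n); q=(np.asarray(p,float)-c["eye"])@Rn.from_rotvec(c["orientation"]).as_matrix()
    return np.stack([q[...,0]/q[...,2]*c["fx"]+c["cx"],q[...,1]/q[...,2]*c["fy"]+c["cy"]],-1)
def go(p,R):
    "shift (mm) and turn (deg) in tool axes from present pose to TCP p, rotation matrix R"
    s=state(); R0=Rn.from_rotvec(s["tool_rot"]).as_matrix()
    return R0.T@(np.asarray(p)-s["tool_pos"]), np.degrees(Rn.from_matrix(R0.T@R).as_rotvec())
def down(yaw,tilt=0):
    "tool z down; tool x (jaw) along world direction yaw (rad)"
    x=np.array([np.cos(yaw),np.sin(yaw),0]); z=np.array([0,0,-1.]); return np.stack([x,np.cross(z,x),z],1)
E
python3 - <<'E'
from h import *
im,d,W=cloud("top"); hsv=cv2.cvtColor(im,cv2.COLOR_RGB2HSV)
np.save("W0.npy",W)
v,u=np.mgrid[:384,:512]
z=W[...,2]
def rect(m,name):
    m=cv2.morphologyEx(m.astype(np.uint8),cv2.MORPH_OPEN,np.ones((2,2)))
    n,l,st,_=cv2.connectedComponentsWithStats(m)
    for k in np.argsort(-st[1:,4])[:3]+1:
        p=W[l==k]; r=cv2.minAreaRect(p[:,:2].astype(np.float32)); print(name,st[k,4],"c",np.array(r[0]),"sz",np.array(r[1]),"ang",round(r[2],2),"z",np.nanmedian(p[:,2]))
print("bench z",np.nanmedian(z[300:380,:]))
rect((z>35)&(z<52)&(u<250)&(v>180),"plate")
rect((z>20)&(z<45)&(u>270)&(v>190)&(u<400),"box")
H,S,V=cv2.split(hsv)
rect((H>100)&(H<130)&(S>130)&(u>270)&(v>190),"blue")
rect((z>60)&(u<250)&(v>180),"high")
for n,lo,hi in(("yel",20,35),("blu",95,130)): rect((H>=lo)&(H<=hi)&(S>80)&(u<250)&(v>180)&(z>52),n)
rect(((H<8)|(H>170))&(S>60)&(u<250)&(v>180)&(z>50),"red")
rect((z>20)&(z<200)&(v<190)&(v>90),"other")
cv2.imwrite("pics/crop.png",cv2.resize(im[180:310,90:400,::-1],None,fx=2.58,fy=2.58,interpolation=cv2.INTER_CUBIC))
E
```

```text
bench z -1.3824287842314789
plate 8217 c [543.5 193.7] sz [295.6 209.6] ang 82.29 z 43.69528600555452
plate 55 c [561.9 188.4] sz [15.4 31.4] ang 84.11 z 45.381675038577896
plate 44 c [572.2 281.1] sz [18.5 26.6] ang 80.02 z 45.451947780044065
box 4887 c [ 564.7 -206.5] sz [204.2 184.2] ang 59.8 z 29.967688451834647
blue 501 c [ 525.  -194.9] sz [247.  113.1] ang 65.82 z 30.60350975509232
blue 95 c [ 576.5 -314. ] sz [82.6 39.4] ang 33.96 z 30.751952966914132
blue 12 c [ 608.9 -211.2] sz [11.4  2.4] ang 89.57 z 31.46885174134684
high 585 c [nan nan] sz [0. 0.] ang 0.0 z 75.18580677605053
high 539 c [576.2  90.7] sz [43.5 72.3] ang 81.89 z 67.61003192430258
high 259 c [523.6 194.5] sz [25.9 66. ] ang 68.22 z 79.87670955989415
yel 40 c [558.9  76.7] sz [12.3 22.5] ang 82.26 z 57.667932038482945
yel 24 c [558.2 108.4] sz [ 9.9 13.1] ang 2.3 z 67.00731169769233
yel 18 c [555.9  93.2] sz [9.8 9.2] ang 2.61 z 68.4449365456984
blu 35 c [602.7 260.5] sz [ 6.6 30.5] ang 69.72 z 60.36225660929813
blu 12 c [nan nan] sz [0. 0.] ang 0.0 z 68.3837248849834
red 86 c [515.9 296. ] sz [18.1 45.3] ang 29.23 z 140.7097935196938
red 76 c [504.4 199.1] sz [18. 36.] ang 43.06 z 146.08393649559628
red 64 c [493.3 103.9] sz [13.4 30. ] ang 71.0 z 152.18604398629327
other 603 c [776.6 -24. ] sz [33.2 70.4] ang 40.77 z 90.94742334889156
other 201 c [ 746.2 -180.7] sz [41.3 31.5] ang 57.82 z 26.01112459626927
other 13 c [843.8  91.1] sz [ 6.  10.6] ang 18.36 z 20.426236070298955
```

View pics/crop.png

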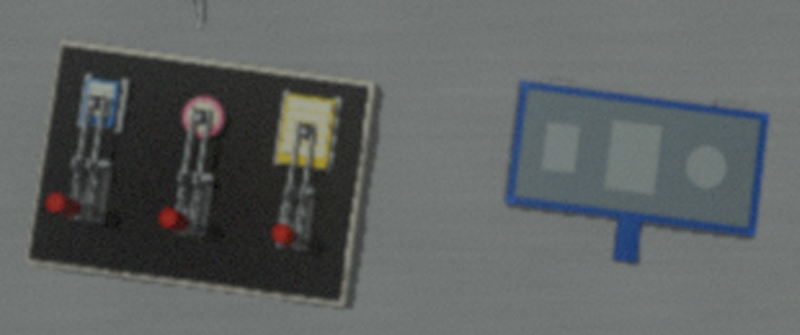

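```bash
cat >> h.py <<'E'
def plane(n,uv,z):
    c=vision.calibration(n); uv=np.asarray(uv,float)
    r=np.stack([(uv[...,0]-c["cx"])/c["fx"],(uv[...,1]-c["cy"])/c["fy"],np.ones(uv.shape[:-1])],-1)@Rn.from_rotvec(c["orientation"]).as_matrix().T
    return (c["eye"]+r*((z-c["eye"][2])/r[...,2])[...,None])
E
python3 - <<'E'
from h import *
im,d,W=cloud("top"); hsv=cv2.cvtColor(im,cv2.COLOR_RGB2HSV); H,S,V=cv2.split(hsv)
def fit(m,zp,ker,name):
    cs,_=cv2.findContours(m.astype(np.uint8),cv2.RETR_EXTERNAL,cv2.CHAIN_APPROX_NONE)
    f=np.zeros(m.shape,np.uint8); cv2.drawContours(f,[max(cs,key=cv2.contourArea)],-1,1,-1)
    f=cv2.morphologyEx(f,cv2.MORPH_OPEN,np.ones((ker,ker)))
    c=max(cv2.findContours(f,cv2.RETR_EXTERNAL,cv2.CHAIN_APPROX_NONE)[0],key=cv2.contourArea)[:,0]
    r=cv2.minAreaRect(plane("top",c,zp)[:,:2].astype(np.float32)); print(name,r)
u=np.mgrid[:384,:512][1];v=np.mgrid[:384,:512][0]
b=(H>100)&(H<130)&(S>130)&(u>270)&(v>190)
b=cv2.morphologyEx(b.astype(np.uint8),cv2.MORPH_CLOSE,np.ones((3,3)))
fit(b,31,15,"box")
z=W[...,2]; fit((z>30)&(u<250)&(v>180),45,15,"plate")
t=b.copy(); t[:265]=0; print("tab",plane("top",np.array([[u[t>0].mean(),v[t>0].mean()]]),30))
M=np.array([0.,0,0]);s=state();R0=Rn.from_rotvec(s["tool_rot"]).as_matrix();c=vision.calibration("wrist")
print("cam in tool",R0.T@(c["eye"]-s["tool_pos"]),(R0.T@Rn.from_rotvec(c["orientation"]).as_matrix()))
E
```

```text
box ((557.2635498046875, -205.69583129882812), (225.21250915527344, 112.2970962524414), 82.19627380371094)
plate ((548.058837890625, 187.77471923828125), (288.7465515136719, 203.8705291748047), 82.11863708496094)
tab [[ 491. -229.   30.]]
cam in tool [   1.5  -76.6 -144. ] [[ 1.  -0.  -0. ]
 [ 0.   1.   0.3]
 [ 0.  -0.3  1. ]]
```

```bash
python3 - <<'E'
from h import *
print(go([476,-195,200],down(np.radians(82.2))))
E
```

```text
(array([-402.5, -401.1,   31.1]), array([  -0.1,    0. , -155.7]))
```

step_arm([
  [0.4,[-0.0403,-0.04,0.003],[0,0,-15.5]],
  [0.4,[-0.0805,-0.08,0.006],[0,0,-31]],
  [0.4,[-0.121,-0.12,0.009],[0,0,-46.5]],
  [0.4,[-0.161,-0.16,0.012],[0,0,-62]],
  [0.4,[-0.2,-0.2,0.016],[0,0,-78]],
  [0.4,[-0.242,-0.24,0.019],[0,0,-93]],
  [0.4,[-0.282,-0.28,0.022],[0,0,-109]],
  [0.4,[-0.322,-0.32,0.025],[0,0,-125]],
  [0.4,[-0.362,-0.36,0.028],[0,0,-140]],
  [0.4,[-0.4025,-0.401,0.031],[0,0,-155.7]],
])

```text
time: 1.5
tool_pos: [476.6, -193.8, 200.3]
tool_rot: [-3.002, -0.924, -0.001]
wrist_force: [1.1, 0.0, 0.3]
gripper_width: 0.598
```

```bash
python3 - <<'E'
from h import *
print(state()["tool_pos"],state()["gripper_width"],state()["joints"])
print(go([476,-195,200],down(np.radians(82.2))))
E
```

```text
[ 476.6 -193.8  200.3] 0.5984641509983927 [ 0.7  0.4 -0.5  2.1  0.3  0.7  0.6]
(array([-1.2,  0.7,  0.3]), array([  0.,  -0., -48.]))
```

step_arm([
  [0.4,[0,0,0],[0,0,-10]],
  [0.4,[0,0,0],[0,0,-20]],
  [0.4,[0,0,0.02],[0,0,-30]],
  [0.4,[0,0,0.05],[0,0,-40]],
  [0.4,[-0.001,0.001,0.1],[0,0,-48]],
  [0.4,[-0.001,0.001,0.1],[0,0,-48]],
  [0.4,[-0.001,0.001,0.1],[0,0,-48]],
])

```text
time: 2.38
tool_pos: [477.3, -195.1, 101.4]
tool_rot: [2.368, 2.063, 0.002]
wrist_force: [1.4, 0.2, -0.1]
gripper_width: 0.602
```

```bash
python3 - <<'E'
from h import *
print(state()["tool_pos"],go([476,-195,100],down(np.radians(82.2))))
im,d,W=cloud("wrist"); cv2.imwrite("pics/w1.png",im[:,:,::-1])
H,S,V=cv2.split(cv2.cvtColor(im,cv2.COLOR_RGB2HSV))
m=(H>100)&(H<130)&(S>130)
p=W[m&np.isfinite(W[...,2])]
B=np.radians(-7.8); ex=np.array([np.cos(B),np.sin(B)]); ey=np.array([-ex[1],ex[0]])
q=np.stack([(p[:,:2]-[557.3,-205.7])@ex,(p[:,:2]-[557.3,-205.7])@ey],1)
t=(q[:,0]<-62); print("tab",t.sum(),np.percentile(q[t],[1,50,99],axis=0),np.median(p[t,2]))
for a in (-100,-75,-65): 
    k=abs(q[:,0]-a)<4; print(a,np.percentile(q[k,1],[2,98]) if k.any() else 0)
E
```

```text
[ 477.3 -195.1  101.4] (array([-0.1, -1.3,  1.4]), array([ 0.1, -0. , -0.1]))
tab 1610 [[-99.2 -62. ]
 [-84.1  -2.7]
 [-62.7  58. ]] 34.7473695654364
-100 [-30.1  25.7]
-75 [-54.2  52.3]
-65 [-13.6   6.8]
```

View pics/w1.png

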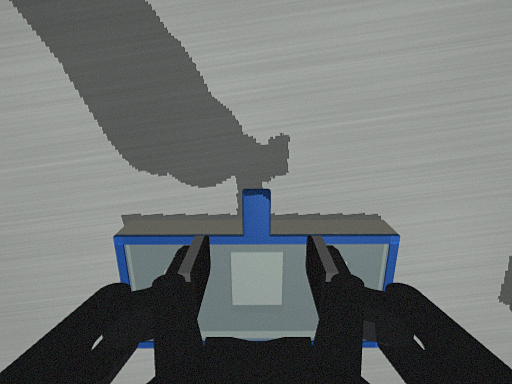

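```bash
python3 - <<'E'
from h import *
p=plane("wrist",[[257,188],[243,210],[271,210],[117,236],[398,236]],np.float64(32))
B=np.radians(-7.8); ex=np.array([np.cos(B),np.sin(B)]); ey=np.array([-ex[1],ex[0]])
print(np.stack([(p[:,:2]-[557.3,-205.7])@ex,(p[:,:2]-[557.3,-205.7])@ey],1))
E
```

```text
[[ -92.3   -2.7]
 [ -74.4  -13.6]
 [ -74.4    8.2]
 [ -52.2 -115.3]
 [ -51.7  110.5]]
```

step_arm([
  [0.4,[-0.002,0.001,0.04],[0,0,0]],
  [0.4,[-0.002,0.001,0.08],[0,0,0]],
  [0.4,[-0.002,0.001,0.09],[0,0,0]],
  [0.4,[-0.002,0.001,0.09],[0,0,0]],
  [1,[-0.002,0.001,0.09],[0,0,0]],
  [1,[-0.002,0.001,0.09],[0,0,0]],
  [1,[-0.002,0.001,0.09],[0,0,0]],
  [1,[-0.002,0.001,0.09],[0,0,0]],
], newtons=40)

```text
time: 3.42
tool_pos: [480.0, -196.7, 13.5]
tool_rot: [2.365, 2.062, 0.007]
wrist_force: [0.2, 3.1, 6.1]
gripper_width: 0.245
```

```bash
python3 - <<'E'
from h import *
s=state(); print(s["tool_pos"],s["wrist_force"],s["gripper_width"])
for n in("wrist","side"):
    im,d,W=cloud(n); cv2.imwrite(f"pics/{n}2.png",im[:,:,::-1])
# arc: start angle from r=137, grasp height 30 vs hinge 28
h0=np.arctan2(2,137)
for a in np.radians(np.r_[0:97:5]): print(int(round(np.degrees(a))), np.round([137*(np.cos(h0)-np.cos(h0+a)), -137*(np.sin(h0+a)-np.sin(h0))],1))
E
```

```text
[ 480.  -196.7   13.5] [0.2 3.1 6.1] 0.24453571203909008
0 [ 0. -0.]
5 [  0.7 -11.9]
10 [  2.4 -23.8]
15 [  5.2 -35.4]
20 [  8.9 -46.7]
25 [ 13.7 -57.7]
30 [ 19.4 -68.2]
35 [ 25.9 -78.2]
40 [ 33.3 -87.6]
45 [ 41.5 -96.3]
50 [  50.5 -104.2]
55 [  60.1 -111.4]
60 [  70.2 -117.6]
65 [  80.9 -123. ]
70 [  92.  -127.4]
75 [ 103.5 -130.8]
80 [ 115.2 -133.3]
85 [ 127.  -134.6]
90 [ 139. -135.]
95 [ 150.9 -134.3]
```

View pics/wrist2.png

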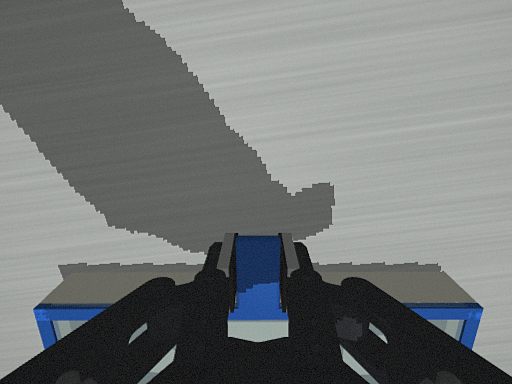

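step_arm([
  [1,[0,0.001,-0.012],[0,0,0]],
  [1,[0,0.002,-0.024],[0,0,0]],
  [1,[0,0.005,-0.036],[0,0,0]],
  [1,[0,0.009,-0.047],[0,0,0]],
  [1,[0,0.014,-0.058],[0,0,0]],
  [1,[0,0.0195,-0.0685],[0,0,0]],
  [1,[0,0.026,-0.0785],[0,0,0]],
  [1,[0,0.0335,-0.088],[0,0,0]],
  [1,[0,0.042,-0.097],[0,0,0]],
  [1,[0,0.051,-0.105],[0,0,0]],
])

```text
time: 4.78
tool_pos: [529.1, -203.4, 118.8]
tool_rot: [2.366, 2.063, 0.004]
wrist_force: [3.2, 0.8, -11.6]
gripper_width: 0.247
```

step_arm([
  [1,[0,0.01,-0.0072],[0,0,0]],
  [1,[0,0.02,-0.0135],[0,0,0]],
  [1,[0,0.031,-0.019],[0,0,0]],
  [1,[0,0.042,-0.0235],[0,0,0]],
  [1,[0,0.0535,-0.027],[0,0,0]],
  [1,[0,0.0655,-0.0295],[0,0,0]],
  [1,[0,0.0775,-0.031],[0,0,0]],
  [1,[0,0.0895,-0.0313],[0,0,0]],
  [1,[0,0.102,-0.0305],[0,0,0]],
  [1,[0,0.103,-0.0305],[0,0,0]],
])

```text
time: 6.02
tool_pos: [633.1, -217.5, 149.8]
tool_rot: [2.365, 2.062, 0.008]
wrist_force: [-1.6, 2.7, -2.2]
gripper_width: 0.246
```

```bash
python3 - <<'E'
from h import *
s=state(); print(s["tool_pos"],s["wrist_force"],s["gripper_width"])
for n in("wrist","side"):
    im,d,W=cloud(n); cv2.imwrite(f"pics/{n}3.png",im[:,:,::-1])
E
```

```text
[ 633.1 -217.5  149.8] [-1.6  2.7 -2.2] 0.24569352219373541
```

View pics/side3.png

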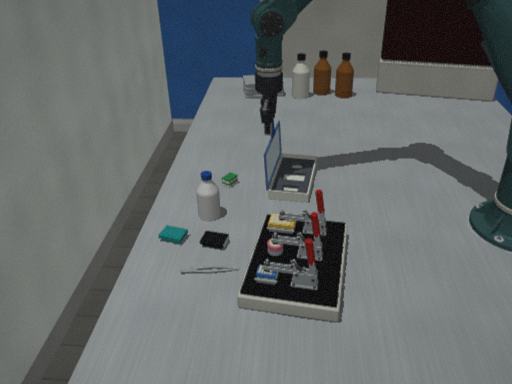

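View pics/wrist3.png

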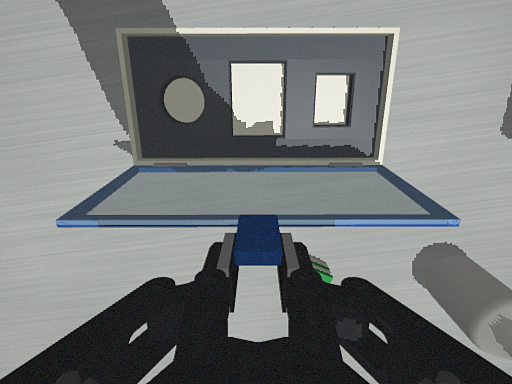

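```bash
python3 - <<'E'
from h import *
im,d,W=cloud("wrist"); c=cv2.imread("pics/wrist3.png")
cv2.imwrite("pics/w3c.png",cv2.resize(c[20:175,105:410],None,fx=2.6,fy=2.6,interpolation=cv2.INTER_CUBIC))
print(W[100,340],W[140,300],W[100,300],W[100,185],W[32,260],W[100,260])
E
```

```text
[ 568.5 -131.9    4.4] [ 598.6 -174.3   17.3] [ 562.9 -170.9   16.8] [ 548.5 -276.2    4.9] [ 506.1 -199.6   29.6] [ 558.1 -206.5    5.4]
```

View pics/w3c.png

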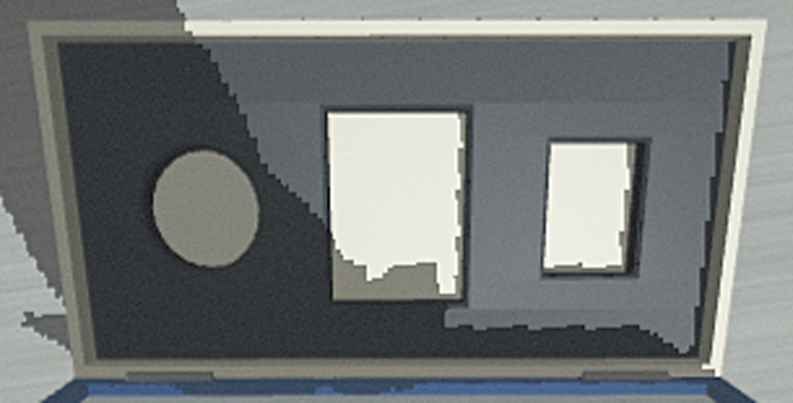

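step_arm([
  [0.6,[0,0,0],[0,0,0]],
  [0.6,[0,0,0],[0,0,0]],
  [0.6,[0,0,0],[0,0,0]],
  [0.6,[0,0,0],[0,0,0]],
  [0.6,[0,0,-0.03],[0,0,0]],
  [0.6,[0,0,-0.06],[0,0,0]],
  [0.6,[0,0,-0.08],[0,0,0]],
  [0.6,[0,0,-0.08],[0,0,0]],
  [0.6,[0,0,-0.08],[0,0,0]],
])

```text
time: 7.3
tool_pos: [630.8, -217.5, 228.8]
tool_rot: [2.366, 2.063, 0.005]
wrist_force: [0.2, 0.3, -0.3]
gripper_width: 0.403
```

```bash
python3 - <<'E'
from h import *
im,d,W=cloud("wrist"); cv2.imwrite("pics/w4.png",im[:,:,::-1])
c=vision.calibration("wrist"); import json; json.dump({k:np.array(v).tolist() for k,v in c.items()},open("c4.json","w"))
a=proj("wrist",[[558.5,-207.9,28]])[0].astype(int); print(a)
x0,x1,y0,y1=max(a[0]-130,0),a[0]+130,max(a[1]-75,0),a[1]+75; print(x0,y0)
cv2.imwrite("pics/w4c.png",cv2.resize(im[y0:y1,x0:x1,::-1],None,fx=3,fy=3,interpolation=cv2.INTER_CUBIC))
E
```

```text
[258 102]
128 27
```

View pics/w4c.png

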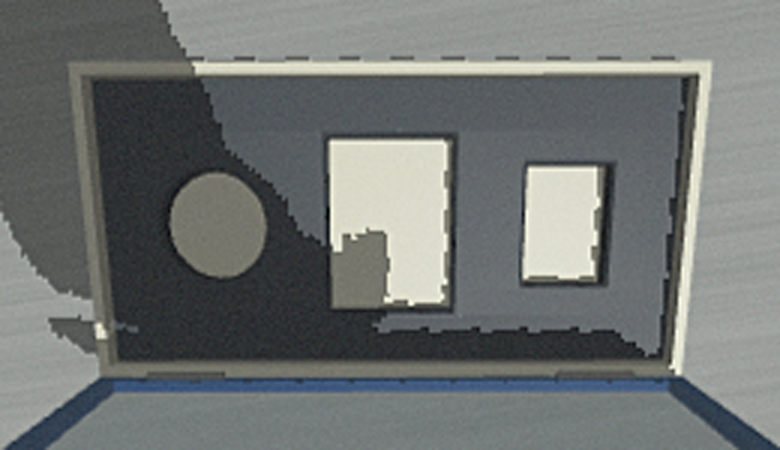

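```bash
cat > f.py <<'E'
from h import *
from scipy.optimize import least_squares
def fit(n,model,px,x0=(558.5,-207.9,-7.8),free_yaw=True):
    "fit planar pose (x,y,yaw deg) of object points (mm) to pixels"
    c=vision.calibration(n); M=np.asarray(model,float); px=np.asarray(px,float)
    def P(t): a=np.radians(t[2]); return np.c_[t[0]+M[:,0]*np.cos(a)-M[:,1]*np.sin(a),t[1]+M[:,0]*np.sin(a)+M[:,1]*np.cos(a),M[:,2]]
    r=least_squares(lambda t:(proj(n,P(t),c)-px).ravel(),x0); print(n,r.x,"resid px\n",r.fun.reshape(-1,2)); return r.x
E
python3 - <<'E'
from f import *
f=lambda L:np.array(L)/3+[128,27]
fit("wrist",[[-56,-114,28],[-56,114,28],[56,-114,28],[56,114,28],[-32,-24,16.5],[-32,24,16.5],[32,-24,16.5],[32,24,16.5],[-22,52,16.5],[-22,84,16.5],[22,84,16.5],[22,52,16.5]],
 f([[69,63],[713,61],[100,375],[680,377],[323,133],[458,133],[330,311],[453,311],[523,162],[615,162],[606,286],[521,286]]))
E
```

```text
wrist [ 558.7 -208.4   -7.9] resid px
 [[ 0.1 -0.6]
 [-0.4 -0.1]
 [ 0.3 -0.1]
 [ 0.1 -0.9]
 [ 1.2  1.1]
 [-1.2  1.1]
 [ 0.1 -0.5]
 [-0.7 -0.5]
 [ 1.6  0.9]
 [-0.9  0.9]
 [-0.8 -0.8]
 [ 0.5 -0.8]]
```

```bash
python3 - <<'E'
from h import *
print(go([502,100,210],down(np.radians(82.1))))
E
```

```text
(array([ 297.1, -170.7,   18.2]), array([ 0.2, -0.1,  0.1]))
```

step_arm([
  [0.4,[0.04,-0.028,0],[0,0,0]],
  [0.4,[0.09,-0.056,0],[0,0,0]],
  [0.4,[0.14,-0.084,0],[0,0,0]],
  [0.4,[0.19,-0.112,0],[0,0,0]],
  [0.4,[0.24,-0.14,0],[0,0,0]],
  [0.4,[0.28,-0.16,0.01],[0,0,0]],
  [0.4,[0.297,-0.171,0.018],[0,0,0]],
  [0.4,[0.297,-0.171,0.018],[0,0,0]],
  [0.4,[0.297,-0.171,0.018],[0,0,0]],
])

```text
time: 8.48
tool_pos: [502.0, 98.7, 209.7]
tool_rot: [2.368, 2.062, 0.003]
wrist_force: [0.5, -0.3, -0.8]
gripper_width: 0.602
```

```bash
python3 - <<'E'
from h import *
s=state(); print(s["tool_pos"],s["wrist_force"],s["gripper_width"])
im,d,W=cloud("wrist"); cv2.imwrite("pics/w5.png",im[:,:,::-1])
E
```

```text
[502.   98.7 209.7] [ 0.5 -0.3 -0.8] 0.602021160515205
```

View pics/w5.png

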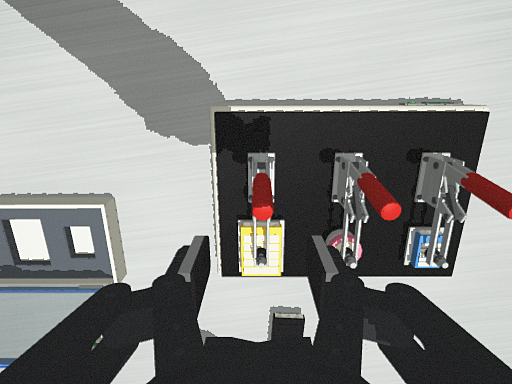

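```bash
python3 - <<'E'
import cv2
c=cv2.imread("pics/w5.png"); cv2.imwrite("pics/w5c.png",cv2.resize(c[95:295,200:500],None,fx=2.6,fy=2.6,interpolation=cv2.INTER_CUBIC))
E
```

```text
(no output)
```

View pics/w5c.png

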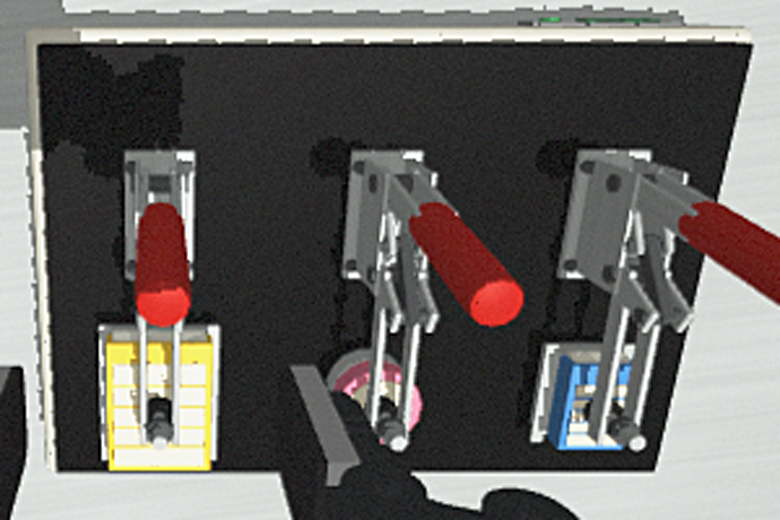

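```bash
python3 - <<'E'
from f import *
g=lambda L:np.array(L)/2.6+[200,95]
px=g([[40,43],[752,43],[57,470],[655,472]])
for a,b in((100,143),(102,145)):
    t=fit("wrist",[[-a,-b,45],[-a,b,45],[a,-b,45],[a,b,45]],px,(548,188,-7.9))
T=np.radians(-7.9)
# handle tops (end of grip 92 mm)
for y,q in((-92,(163,300)),(0,(495,302))):
    x=-46+92*np.sin(.15); p=[t[0]+x*np.cos(T)-y*np.sin(T),t[1]+x*np.sin(T)+y*np.cos(T),66+92*np.cos(.15)]
    print(y,proj("wrist",[p])[0],g([q])[0])
E
```

```text
wrist [549.5 187.5  -8.1] resid px
 [[-3.5 -1.7]
 [ 4.4 -1.4]
 [-2.5  3.7]
 [ 1.4  3.1]]
wrist [550.6 187.4  -8.1] resid px
 [[-5.5 -2.8]
 [ 6.7 -2.4]
 [-4.   5.8]
 [ 2.5  5.3]]
-92 [263.8 215.3] [262.7 210.4]
0 [391.1 215. ] [390.4 211.2]
```

step_arm([
  [0.4,[0.001,-0.002,0.04],[0,0,0]],
  [0.4,[0.001,-0.002,0.08],[0,0,0]],
  [0.4,[0.001,-0.002,0.094],[0,0,0]],
  [0.4,[0.001,-0.002,0.094],[0,0,0]],
  [1,[0.001,-0.002,0.094],[0,0,0]],
  [1,[0.001,-0.002,0.094],[0,0,0]],
  [1,[0.001,-0.002,0.094],[0,0,0]],
  [1,[0.001,-0.002,0.094],[0,0,0]],
], newtons=40)

```text
time: 9.52
tool_pos: [502.2, 102.0, 117.4]
tool_rot: [2.367, 2.062, 0.012]
wrist_force: [-0.5, 4.6, 6.5]
gripper_width: 0.174
```

```bash
python3 - <<'E'
from h import *
s=state(); print(s["tool_pos"],s["wrist_force"],s["gripper_width"]*85)
im,d,W=cloud("wrist"); cv2.imwrite("pics/w6.png",im[:,:,::-1])
E
```

```text
[502.2 102.  117.4] [-0.5  4.6  6.5] 14.811468505536213
```

View pics/w6.png

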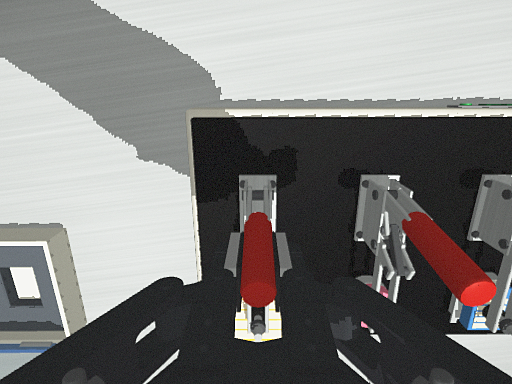

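step_arm([
  [1,[0,-0.012,-0.001],[0,0,0]],
  [1,[0,-0.024,0],[0,0,0]],
  [1,[0,-0.035,0.0035],[0,0,0]],
  [1,[0,-0.046,0.0085],[0,0,0]],
  [1,[0,-0.0555,0.0155],[0,0,0]],
  [1,[0,-0.064,0.024],[0,0,0]],
  [1,[0,-0.071,0.0335],[0,0,0]],
  [1,[0,-0.076,0.0445],[0,0,0]],
  [1,[0,-0.079,0.056],[0,0,0]],
  [1,[0,-0.0805,0.0665],[0,0,0]],
])

```text
time: 10.82
tool_pos: [422.7, 113.1, 50.8]
tool_rot: [2.366, 2.062, 0.012]
wrist_force: [-1.5, -0.1, 5.9]
gripper_width: 0.175
```

```bash
python3 - <<'E'
from h import *
s=state(); print(s["tool_pos"],s["wrist_force"],s["gripper_width"]*85,s["joints"])
im,d,W=cloud("wrist"); cv2.imwrite("pics/w7.png",im[:,:,::-1])
im,d,W=cloud("side"); cv2.imwrite("pics/s7.png",cv2.resize(im[150:330,200:400,::-1],None,fx=3,fy=3))
E
```

```text
[422.7 113.1  50.8] [-1.5 -0.1  5.9] 14.881159438206229 [-0.1  0.6 -0.4  2.4  0.8  0.3  0.2]
```

View pics/s7.png

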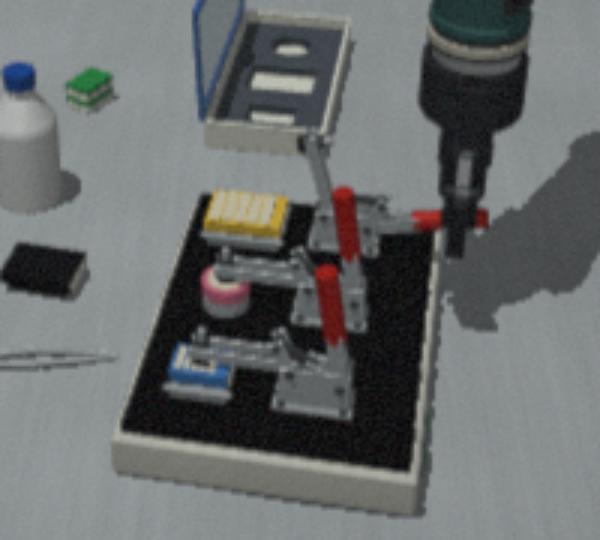

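step_arm([
  [0.55,[0,0,0],[0,0,0]],
  [0.55,[0,0,0],[0,0,0]],
  [0.55,[0,0,-0.05],[0,0,0]],
  [0.55,[0,0,-0.1],[0,0,0]],
  [0.55,[0,0,-0.14],[0,0,0]],
  [0.55,[0,0,-0.15],[0,0,0]],
  [0.55,[0.046,0.04,-0.15],[0,0,0]],
  [0.55,[0.092,0.0805,-0.15],[0,0,0]],
  [0.55,[0.092,0.0805,-0.15],[0,0,0]],
  [0.55,[0.092,0.0805,-0.15],[0,0,0]],
])

```text
time: 12.18
tool_pos: [512.6, 191.9, 199.7]
tool_rot: [2.366, 2.063, 0.005]
wrist_force: [-0.1, -0.5, 0.6]
gripper_width: 0.449
```

```bash
python3 - <<'E'
from h import *
s=state(); print(s["tool_pos"],s["wrist_force"],s["gripper_width"]*85)
e=np.array([.139,.9903,0]); print(go(np.array([502.4,101.2,121.5])+92*e,down(np.radians(82))))
im,d,W=cloud("wrist"); cv2.imwrite("pics/w8.png",im[:,:,::-1])
E
```

```text
[512.6 191.9 199.7] [-0.1 -0.5  0.6] 38.20748220944302
(array([ 0.6,  2.2, 78.2]), array([ 0.2, -0. ,  0.2]))
```

View pics/w8.png

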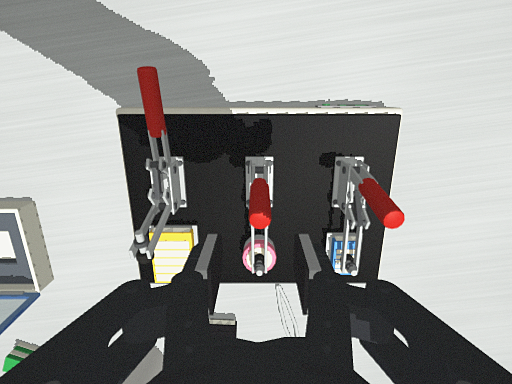

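step_arm([
  [0.55,[0.001,0.002,0.04],[0,0,0]],
  [0.55,[0.001,0.002,0.07],[0,0,0]],
  [0.55,[0.001,0.002,0.078],[0,0,0]],
  [0.55,[0.001,0.002,0.078],[0,0,0]],
  [1,[0.001,0.002,0.078],[0,0,0]],
  [1,[0.001,0.002,0.078],[0,0,0]],
  [1,[0.001,0.002,0.078],[0,0,0]],
  [1,[0.001,0.002,0.078],[0,0,0]],
], newtons=40)

```text
time: 13.22
tool_pos: [515.5, 193.2, 123.1]
tool_rot: [2.365, 2.063, 0.008]
wrist_force: [0.1, -0.2, 6.8]
gripper_width: 0.173
```

step_arm([
  [1,[0,-0.013,-0.001],[0,0,0]],
  [1,[0,-0.026,0.0005],[0,0,0]],
  [1,[0,-0.038,0.004],[0,0,0]],
  [1,[0,-0.05,0.0095],[0,0,0]],
  [1,[0,-0.0605,0.017],[0,0,0]],
  [1,[0,-0.0695,0.026],[0,0,0]],
  [1,[0,-0.077,0.0365],[0,0,0]],
  [1,[0,-0.0825,0.0485],[0,0,0]],
  [1,[0,-0.086,0.061],[0,0,0]],
  [1,[0,-0.087,0.072],[0,0,0]],
])

```text
time: 14.48
tool_pos: [429.1, 205.1, 51.0]
tool_rot: [2.364, 2.063, 0.008]
wrist_force: [-0.5, -1.0, 5.4]
gripper_width: 0.178
```

step_arm([
  [0.55,[0,0,0],[0,0,0]],
  [0.55,[0,0,0],[0,0,0]],
  [0.55,[0,0,-0.05],[0,0,0]],
  [0.55,[0,0,-0.1],[0,0,0]],
  [0.55,[0,0,-0.14],[0,0,0]],
  [0.55,[0,0,-0.15],[0,0,0]],
  [0.55,[0.046,0.044,-0.15],[0,0,0]],
  [0.55,[0.092,0.086,-0.15],[0,0,0]],
  [0.55,[0.092,0.087,-0.15],[0,0,0]],
  [0.55,[0.092,0.087,-0.15],[0,0,0]],
])

```text
time: 15.72
tool_pos: [525.5, 283.5, 200.3]
tool_rot: [2.364, 2.064, 0.003]
wrist_force: [-1.6, -0.1, -0.9]
gripper_width: 0.455
```

```bash
python3 - <<'E'
from h import *
s=state(); print(s["tool_pos"],s["wrist_force"],s["gripper_width"]*85)
e=np.array([.139,.9903,0]); print(go(np.array([515.5,193.2,122])+92*e,down(np.radians(82))))
im,d,W=cloud("wrist"); cv2.imwrite("pics/w9.png",im[:,:,::-1])
E
```

```text
[525.5 283.5 200.3] [-1.6 -0.1 -0.9] 38.68115529120023
(array([ 1.3,  2.3, 78.3]), array([0.2, 0. , 0.2]))
```

View pics/w9.png

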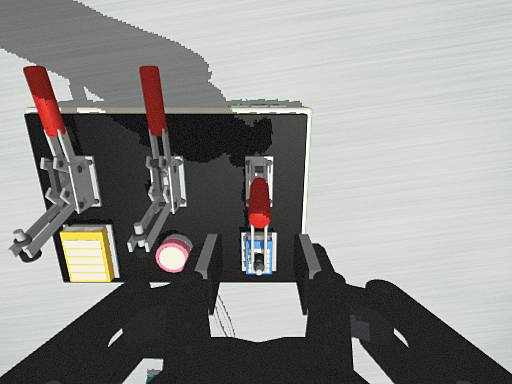

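step_arm([
  [0.55,[0.001,0.002,0.04],[0,0,0]],
  [0.55,[0.001,0.002,0.07],[0,0,0]],
  [0.55,[0.001,0.002,0.078],[0,0,0]],
  [0.55,[0.001,0.002,0.078],[0,0,0]],
  [1,[0.001,0.002,0.078],[0,0,0]],
  [1,[0.001,0.002,0.078],[0,0,0]],
  [1,[0.001,0.002,0.078],[0,0,0]],
  [1,[0.001,0.002,0.078],[0,0,0]],
], newtons=40)

```text
time: 16.77
tool_pos: [528.1, 284.3, 123.9]
tool_rot: [2.363, 2.063, 0.006]
wrist_force: [-1.3, -0.8, 6.1]
gripper_width: 0.176
```

step_arm([
  [1,[0,-0.013,-0.001],[0,0,0]],
  [1,[0,-0.026,0.0005],[0,0,0]],
  [1,[0,-0.038,0.004],[0,0,0]],
  [1,[0,-0.05,0.0095],[0,0,0]],
  [1,[0,-0.0605,0.017],[0,0,0]],
  [1,[0,-0.0695,0.026],[0,0,0]],
  [1,[0,-0.077,0.0365],[0,0,0]],
  [1,[0,-0.0825,0.0485],[0,0,0]],
  [1,[0,-0.086,0.061],[0,0,0]],
  [1,[0,-0.087,0.072],[0,0,0]],
])

```text
time: 18.02
tool_pos: [441.3, 296.3, 51.9]
tool_rot: [2.362, 2.065, 0.006]
wrist_force: [-3.5, -0.4, 6.2]
gripper_width: 0.176
```

step_arm([
  [0.4,[0,0,0],[0,0,0]],
  [0.4,[0,0,0],[0,0,0]],
  [0.4,[0,0,-0.05],[0,0,0]],
  [0.4,[0,0,-0.1],[0,0,0]],
  [0.4,[0,0,-0.15],[0,0,0]],
  [0.4,[0,0,-0.2],[0,0,0]],
  [0.4,[0,0.01,-0.22],[0,0,0]],
  [0.4,[0,0.03,-0.22],[0,0,0]],
  [0.4,[-0.03,0.06,-0.22],[0,0,0]],
  [0.4,[-0.03,0.06,-0.22],[0,0,0]],
])

```text
time: 19.27
tool_pos: [498.5, 253.8, 270.0]
tool_rot: [2.369, 2.054, 0.0]
wrist_force: [-0.2, 0.3, -0.2]
gripper_width: 0.604
```

```bash
python3 - <<'E'
from h import *
s=state(); print(s["tool_pos"],s["wrist_force"],s["gripper_width"]*85)
im,d,W=cloud("wrist"); cv2.imwrite("pics/w10.png",im[:,:,::-1])
im,d,W=cloud("side"); cv2.imwrite("pics/s10.png",im[:,:,::-1])
E
```

```text
[498.5 253.8 270. ] [-0.2  0.3 -0.2] 51.36758060493811
```

View pics/w10.png

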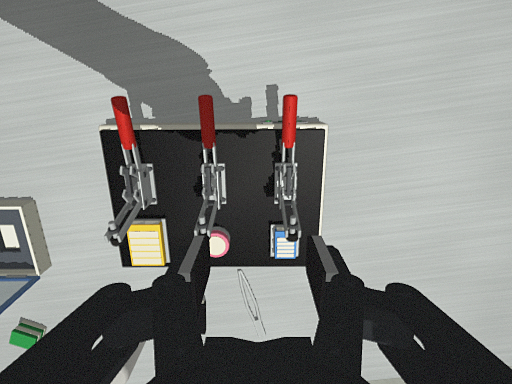

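View pics/s10.png

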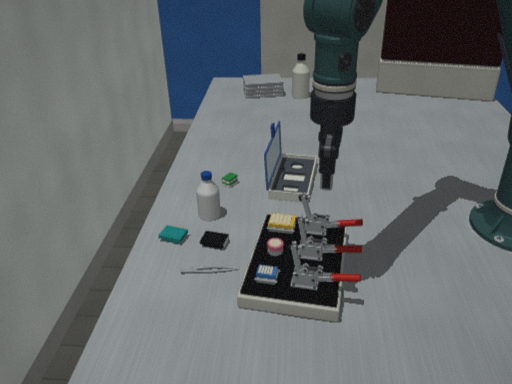

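```bash
python3 - <<'E'
from h import *
print(go([585.7,90,170],down(np.radians(82))))
im,d,W=cloud("side"); im2,d2,W2=cloud("top")
# arm-top heights over clamps
for W in (W,W2):
    T=np.radians(-8); q=W[...,:2]-[549,188]; x=q@[np.cos(T),np.sin(T)]; y=q@[-np.sin(T),np.cos(T)]
    for yc in(92,0,-92):
        m=(abs(y-yc)<25)&(x>-90)&(x<20)&(W[...,2]>80)&(W[...,2]<200); print(yc,m.sum(),W[m][:,2].max() if m.any() else 0, np.percentile(x[m],[2,98]) if m.any() else 0)
E
```

```text
(array([-153.6,  111.5,  101.3]), array([0.2, 0.1, 0.2]))
92 357 143.45842732646895 [-62.7   2.2]
0 300 143.30617650298507 [-63.    1.1]
-92 273 142.6177241066473 [-63.   7.]
92 214 145.30863852283358 [-61.5   4.1]
0 203 146.6521566642158 [-64.8   3.5]
-92 198 144.69217175463245 [-84.4   8.8]
```

```bash
python3 - <<'E'
from h import *
T=np.radians(-8)
for n in("side","top"):
    im,d,W=cloud(n); q=W[...,:2]-[549,188]; x=q@[np.cos(T),np.sin(T)]; y=q@[-np.sin(T),np.cos(T)]
    for z0 in range(80,150,10):
        m=(abs(y)<30)&(x>-90)&(x<30)&(W[...,2]>z0)&(W[...,2]<z0+10)
        if m.any(): print(n,z0,m.sum(),np.percentile(x[m],[2,50,98]))
E
```

```text
side 80 129 [-64.3 -37.1 -14. ]
side 90 29 [-59.1 -18.2 -11.5]
side 100 23 [-18.1 -15.3  -8.8]
side 110 24 [-15.7 -13.3  -7.5]
side 120 19 [-13.2 -10.7  -6.1]
side 130 58 [-22.   -8.4   2.6]
side 140 20 [-17.8  -8.    1.1]
top 80 93 [-67.8 -43.  -15.3]
top 90 24 [-60.7 -36.3 -10.5]
top 100 1 [-14.4 -14.4 -14.4]
top 110 4 [-13.9 -10.9  -7.7]
top 120 6 [-11.4  -6.9  -4.7]
top 130 44 [-22.2  -7.7   4. ]
top 140 30 [-16.9  -4.1   5.1]
```

step_arm([
  [0.2,[-0.03,0.03,0],[0,0,0]],
  [0.2,[-0.07,0.06,0.01],[0,0,0]],
  [0.2,[-0.11,0.09,0.03],[0,0,0]],
  [0.2,[-0.14,0.11,0.06],[0,0,0]],
  [0.2,[-0.1535,0.1115,0.1],[0,0,0]],
  [0.2,[-0.1535,0.1115,0.1],[0,0,0]],
  [0.2,[-0.1535,0.1115,0.1],[0,0,0]],
])

```text
time: 20.45
tool_pos: [585.9, 95.0, 173.8]
tool_rot: [2.358, 2.07, 0.009]
wrist_force: [-0.3, 1.0, 0.3]
gripper_width: 0.803
```

```bash
python3 - <<'E'
from h import *
s=state(); print(s["tool_pos"],s["wrist_force"],s["gripper_width"]*85)
im,d,W=cloud("wrist"); cv2.imwrite("pics/w11.png",im[:,:,::-1])
E
```

```text
[585.9  95.  173.8] [-0.3  1.   0.3] 68.23399486818722
```

View pics/w11.png

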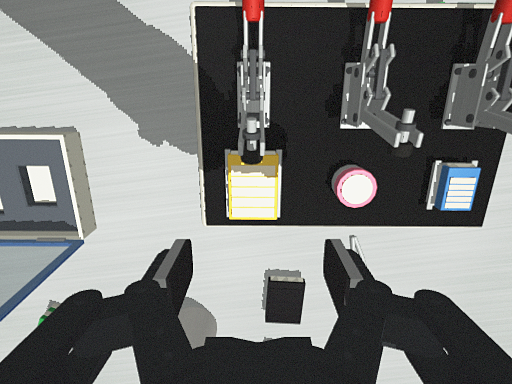

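```bash
python3 - <<'E'
from h import *
im,d,W=cloud("wrist"); c=im[:,:,::-1]
cv2.imwrite("pics/w12c.png",cv2.resize(c[135:235,190:490],None,fx=2.66,fy=2.66,interpolation=cv2.INTER_CUBIC))
s=state(); print(s["tool_pos"])
H,S,V=cv2.split(cv2.cvtColor(im,cv2.COLOR_RGB2HSV))
v,u=np.mgrid[:384,:512]
T=np.radians(-8)
# top-face points by height
q=W[...,:2]-[549,188]; x=q@[np.cos(T),np.sin(T)]; y=q@[-np.sin(T),np.cos(T)]
for yc in(-92,0,92):
    m=(abs(y-yc)<35)&(abs(x-50)<40)&(abs(W[...,2]-68)<3); print(yc,m.sum(),np.median(W[m][:,2]),np.percentile(x[m],[2,98]),np.percentile(y[m],[2,98]))
    print(cv2.minAreaRect(W[m][:,:2].astype(np.float32)))
E
```

```text
[586.4  95.1 174.6]
-92 2881 69.79414452561147 [19.4 77. ] [-114.4  -72.1]
((583.59326171875, 88.92471313476562), (44.14031982421875, 60.895057678222656), 82.22645568847656)
0 1194 69.65173345955854 [31.8 63.9] [-18.1  14.2]
((596.407958984375, 179.59593200683594), (35.110862731933594, 35.107906341552734), 77.49922180175781)
92 1442 69.56809502348013 [28.2 67.3] [ 76.3 103.8]
((608.9606323242188, 270.7402648925781), (29.415491104125977, 41.21596908569336), 81.87351989746094)
```

View pics/w12c.png

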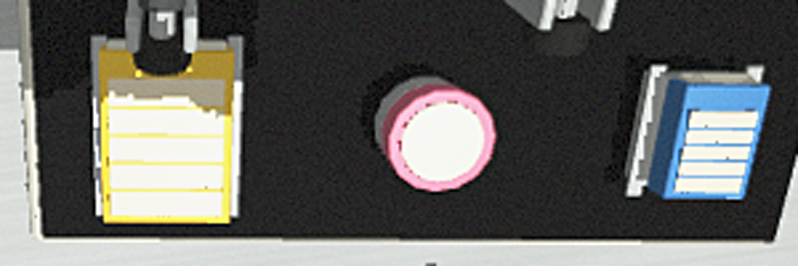

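```bash
python3 - <<'E'
from h import *
print(go([589.6,89.1,59.5],down(np.radians(82))))
E
```

```text
(array([ -5.8,   3. , 115.1]), array([ 0.5, -0.1,  0.6]))
```

step_arm([
  [0.2,[-0.006,0.003,0.02],[0.5,0,0.6]],
  [0.2,[-0.006,0.003,0.06],[0.5,0,0.6]],
  [0.2,[-0.006,0.003,0.095],[0.5,0,0.6]],
  [0.2,[-0.006,0.003,0.11],[0.5,0,0.6]],
  [0.2,[-0.006,0.003,0.115],[0.5,0,0.6]],
  [0.2,[-0.006,0.003,0.115],[0.5,0,0.6]],
  [0.2,[-0.006,0.003,0.115],[0.5,0,0.6]],
])

```text
time: 21.42
tool_pos: [590.5, 89.2, 60.8]
tool_rot: [-2.371, -2.06, -0.005]
wrist_force: [-0.1, -0.4, -0.1]
gripper_width: 0.8
```

```bash
python3 - <<'E'
from h import *
s=state(); print(s["tool_pos"],s["wrist_force"],s["gripper_width"]*85,go([589.6,89.1,59.5],down(np.radians(82))))
im,d,W=cloud("wrist"); cv2.imwrite("pics/w13.png",im[:,:,::-1])
E
```

```text
[590.5  89.2  60.8] [-0.1 -0.4 -0.1] 68.03951891838385 (array([-0.3, -0.9,  1.3]), array([ 0.1, -0.2, -0. ]))
```

View pics/w13.png

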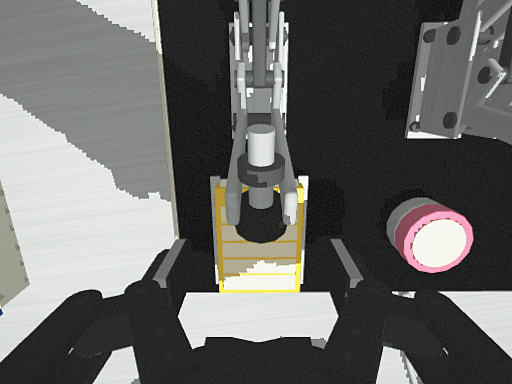

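step_arm([
  [0.2,[0,-0.001,0.0013],[0,0,0]],
  [1,[0,-0.001,0.0013],[0,0,0]],
  [1,[0,-0.001,0.0013],[0,0,0]],
  [1,[0,-0.001,0.0013],[0,0,0]],
  [1,[0,-0.001,0.0013],[0,0,0]],
  [1,[0,-0.001,0.0013],[0,0,0]],
], newtons=50)

```text
time: 22.22
tool_pos: [589.7, 89.4, 60.1]
tool_rot: [-2.371, -2.06, -0.006]
wrist_force: [-1.0, -0.5, 6.1]
gripper_width: 0.495
```

```bash
python3 - <<'E'
from h import *
s=state(); print(s["tool_pos"],s["wrist_force"],s["gripper_width"]*85)
im,d,W=cloud("wrist"); cv2.imwrite("pics/w14.png",im[:,:,::-1])
E
```

```text
[589.7  89.4  60.1] [-1.  -0.5  6.1] 42.08314373170516
```

View pics/w14.png

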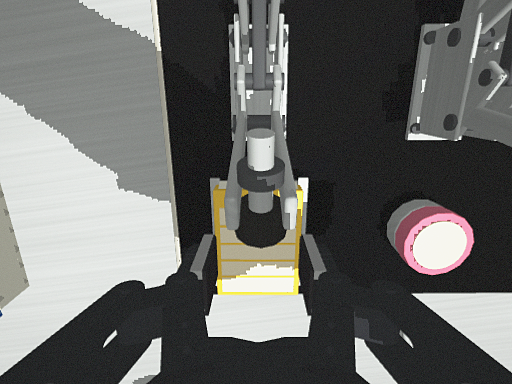

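step_arm([
  [1,[0,0,-0.02],[0,0,0]],
  [1,[0,0,-0.05],[0,0,0]],
  [1,[0,0,-0.09],[0,0,0]],
  [1,[-0.02,0.002,-0.11],[0,0,0]],
  [1,[-0.06,0.004,-0.11],[0,0,0]],
  [1,[-0.11,0.006,-0.11],[0,0,0]],
  [1,[-0.16,0.009,-0.11],[0,0,0]],
  [1,[-0.21,0.012,-0.11],[0,0,0]],
  [1,[-0.26,0.015,-0.11],[0,0,0]],
  [1,[-0.29,0.0165,-0.11],[0,0,0]],
])

```text
time: 23.52
tool_pos: [564.4, -204.1, 169.9]
tool_rot: [2.375, 2.056, 0.004]
wrist_force: [-0.0, 0.5, -1.2]
gripper_width: 0.498
```

```bash
python3 - <<'E'
from h import *
s=state(); print(s["tool_pos"],s["wrist_force"],s["gripper_width"]*85,go([564.8,-207.9,60],down(np.radians(82.1))))
im,d,W=cloud("wrist"); cv2.imwrite("pics/w15.png",im[:,:,::-1])
E
```

```text
[ 564.4 -204.1  169.9] [-0.   0.5 -1.2] 42.31447815949856 (array([ -3.9,   0.7, 109.9]), array([ 0.1, -0.1, -0.3]))
```

View pics/w15.png

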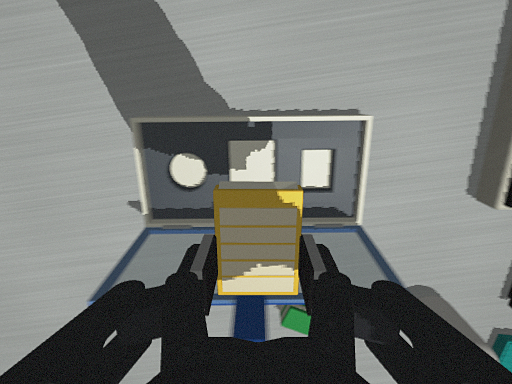

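step_arm([
  [1,[-0.004,0.001,0.04],[0,0,-0.3]],
  [1,[-0.004,0.001,0.09],[0,0,-0.3]],
  [1,[-0.004,0.001,0.11],[0,0,-0.3]],
  [1,[-0.004,0.001,0.11],[0,0,-0.3]],
  [1,[-0.004,0.001,0.11],[0,0,-0.3]],
])

```text
time: 24.2
tool_pos: [565.8, -212.8, 61.2]
tool_rot: [2.371, 2.054, 0.002]
wrist_force: [0.5, -0.1, -1.5]
gripper_width: 0.495
```

```bash
python3 - <<'E'
from h import *
s=state(); print(s["tool_pos"],s["wrist_force"],s["gripper_width"]*85,go([564.8,-207.9,16.5],down(np.radians(82.1))))
im,d,W=cloud("wrist"); cv2.imwrite("pics/w16.png",im[:,:,::-1])
H,S,V=cv2.split(cv2.cvtColor(im,cv2.COLOR_RGB2HSV)); v,u=np.mgrid[:384,:512]
m=(u>225)&(u<290)&(v>215)&(v<290)&np.isfinite(W[...,2])&(W[...,2]>40); p=W[m]
A=np.c_[p[:,:2]-p[:,:2].mean(0),np.ones(len(p))]; k=np.linalg.lstsq(A,p[:,2],rcond=None)[0]; print("top plane slope deg",np.degrees(k[:2]),"z",k[2],len(p))
m=(abs(W[...,2]-k[2])<3)&(u>190)&(u<320)&(S>60); print(cv2.minAreaRect(W[m][:,:2].astype(np.float32)))
E
```

```text
[ 565.8 -212.8   61.2] [ 0.5 -0.1 -1.5] 42.05033258143902 (array([ 4.8, -1.9, 44.6]), array([ 0.3,  0.1, -0.3]))
top plane slope deg [ 0.  -0.4] z 70.9921185214185 4719
((559.8363037109375, -214.79708862304688), (63.300315856933594, 60.389732360839844), 81.74336242675781)
```

View pics/w16.png

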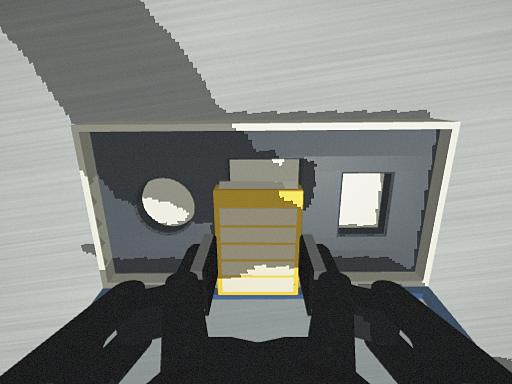

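step_arm([
  [1,[0.003,-0.001,0.008],[0.3,0,-0.3]],
  [1,[0.005,-0.002,0.018],[0.3,0,-0.3]],
  [1,[0.005,-0.002,0.028],[0.3,0,-0.3]],
  [1,[0.005,-0.002,0.028],[0.3,0,-0.3]],
  [1,[0.005,-0.002,0.028],[0.3,0,-0.3]],
])

```text
time: 24.88
tool_pos: [564.7, -207.9, 33.1]
tool_rot: [2.369, 2.062, -0.003]
wrist_force: [0.5, -0.5, 0.3]
gripper_width: 0.489
```

```bash
python3 - <<'E'
from h import *
s=state(); print(s["tool_pos"],s["wrist_force"],s["gripper_width"]*85,go([564.8,-207.9,16.5],down(np.radians(82.1))))
im,d,W=cloud("wrist"); cv2.imwrite("pics/w17.png",cv2.resize(im[90:310,60:480,::-1],None,fx=1.9,fy=1.9,interpolation=cv2.INTER_CUBIC))
H,S,V=cv2.split(cv2.cvtColor(im,cv2.COLOR_RGB2HSV)); v,u=np.mgrid[:384,:512]
m=(W[...,2]>38)&(W[...,2]<46)&(u>205)&(u<308)&(H>15)&(H<40); print(np.median(W[m][:,2]),cv2.minAreaRect(W[m][:,:2].astype(np.float32)))
E
```

```text
[ 564.7 -207.9   33.1] [ 0.5 -0.5  0.3] 41.53245820709288 (array([ 0. ,  0.1, 16.6]), array([-0. ,  0.1, -0. ]))
42.765219025361205 ((558.3226318359375, -209.41004943847656), (49.2183952331543, 61.59040832519531), 82.79576110839844)
```

View pics/w17.png

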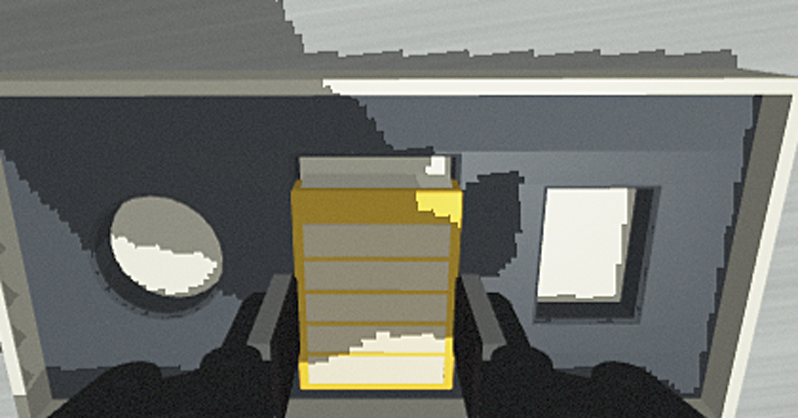

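step_arm([
  [1,[0,0,0.006],[0,0,0]],
  [1,[0,0,0.011],[0,0,0]],
  [1,[0,0,0.015],[0,0,0]],
  [1,[0,0,0.0165],[0,0,0]],
  [1,[0,0,0.0165],[0,0,0]],
])

```text
time: 25.55
tool_pos: [564.8, -207.9, 16.7]
tool_rot: [2.368, 2.062, -0.003]
wrist_force: [-0.0, 0.2, -0.0]
gripper_width: 0.496
```

```bash
python3 - <<'E'
from h import *
s=state(); print(s["tool_pos"],s["wrist_force"],s["moment"],s["gripper_width"]*85)
im,d,W=cloud("wrist"); cv2.imwrite("pics/w18.png",cv2.resize(im[90:310,60:480,::-1],None,fx=1.9,fy=1.9,interpolation=cv2.INTER_CUBIC))
E
```

```text
[ 564.8 -207.9   16.7] [-0.   0.2 -0. ] [ 0.  0. -0.] 42.202192222440274
```

View pics/w18.png

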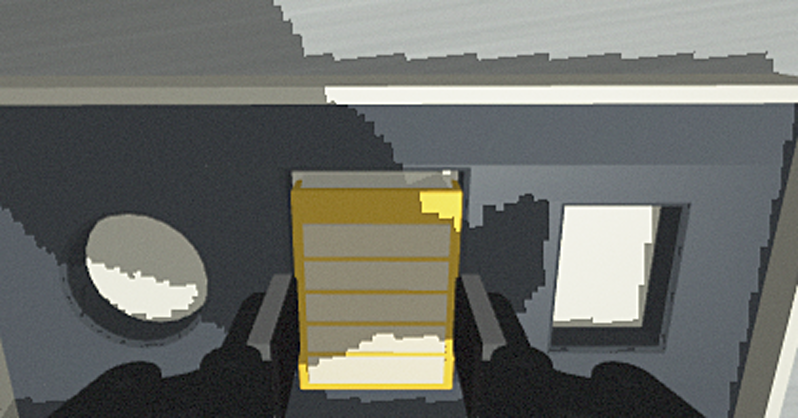

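step_arm([
  [0.33,[0,0,0],[0,0,0]],
  [0.33,[0,0,0],[0,0,0]],
  [0.33,[0,0,0],[0,0,0]],
  [0.33,[0,0,-0.02],[0,0,0]],
  [0.33,[0,0,-0.07],[0,0,0]],
  [0.33,[0,0,-0.12],[0,0,0]],
  [0.33,[0,-0.01,-0.13],[0,0,0]],
  [0.33,[0,-0.01,-0.13],[0,0,0]],
  [0.33,[0,-0.01,-0.13],[0,0,0]],
])

```text
time: 26.72
tool_pos: [553.9, -206.4, 145.8]
tool_rot: [-2.369, -2.063, 0.005]
wrist_force: [-1.3, -0.1, 0.7]
gripper_width: 0.67
```

```bash
python3 - <<'E'
from h import *
s=state(); print(s["tool_pos"],s["wrist_force"],s["gripper_width"]*85,go([602,179,180],down(np.radians(82))))
im,d,W=cloud("wrist"); cv2.imwrite("pics/w19.png",cv2.resize(im[60:260,100:400,::-1],None,fx=2.6,fy=2.6,interpolation=cv2.INTER_CUBIC))
T=np.radians(-7.9);q=W[...,:2]-[558.7,-208.4]; x=q@[np.cos(T),np.sin(T)]; y=q@[-np.sin(T),np.cos(T)]
m=(abs(x)<26)&(abs(y)<18)&np.isfinite(W[...,2]);p=W[m];A=np.c_[p[:,:2]-p[:,:2].mean(0),np.ones(len(p))];k=np.linalg.lstsq(A,p[:,2],rcond=None)[0];print("block slope",np.degrees(k[:2]),"z",k[2])
m=(abs(x-44)<4)&(abs(y)<40); print("insert z",np.median(W[m][:,2]))
m=(abs(W[...,2]-25.5)<3)&(abs(y)<40)&(abs(x)<45); print(np.percentile(x[m],[1,99]),np.percentile(y[m],[1,99]))
E
```

```text
[ 553.9 -206.4  145.8] [-1.3 -0.1  0.7] 56.98762168610223 (array([388.3,  -5.5, -35.1]), array([-0.1,  0.1,  0.1]))
block slope [-317.2   43.7] z 184.19663513779503
insert z 17.88704002765968
[-29.1  29.7] [-21.9  20.9]
```

View pics/w19.png

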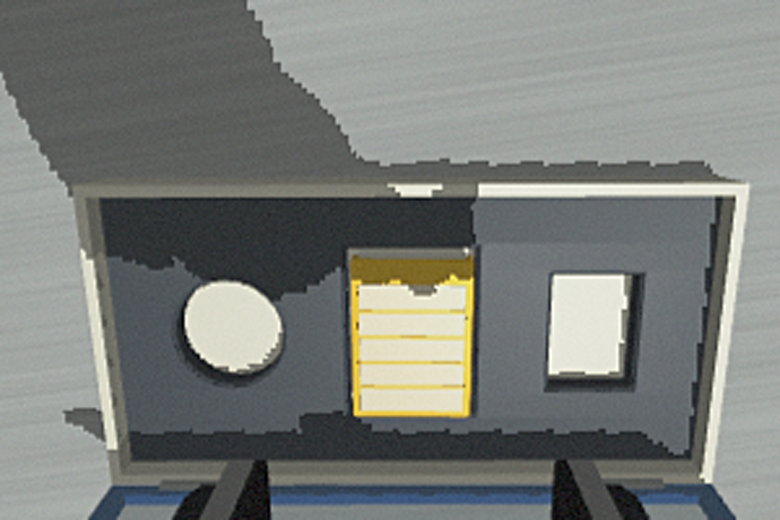

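step_arm([
  [0.33,[0.03,0,-0.02],[0,0,0]],
  [0.33,[0.08,-0.001,-0.035],[0,0,0]],
  [0.33,[0.13,-0.002,-0.035],[0,0,0]],
  [0.33,[0.18,-0.003,-0.035],[0,0,0]],
  [0.33,[0.23,-0.004,-0.035],[0,0,0]],
  [0.33,[0.28,-0.005,-0.035],[0,0,0]],
  [0.33,[0.33,-0.0055,-0.035],[0,0,0]],
  [0.33,[0.37,-0.0055,-0.03],[0,0,0]],
  [0.33,[0.388,-0.0055,-0.02],[0,0,0]],
  [0.33,[0.388,-0.0055,-0.02],[0,0,0]],
])

```text
time: 28.02
tool_pos: [600.7, 180.2, 163.7]
tool_rot: [-2.364, -2.065, 0.008]
wrist_force: [0.0, -0.6, -0.3]
gripper_width: 0.671
```

step_arm([
  [0.33,[0,0,0],[0,0,0]],
  [0.33,[0,0,0],[0,0,0]],
])

```text
time: 28.28
tool_pos: [600.8, 178.0, 163.5]
tool_rot: [-2.368, -2.063, 0.01]
wrist_force: [0.0, 0.2, -0.0]
gripper_width: 0.671
```

```bash
cat > b.py <<'E'
from h import *
T=np.radians(-8)
def blocks(W):
    q=W[...,:2]-[547,186.6]; x=q@[np.cos(T),np.sin(T)]; y=q@[-np.sin(T),np.cos(T)]
    for yc in(-92,0,92):
        m=(abs(y-yc)<35)&(abs(x-50)<40)&(abs(W[...,2]-69)<4)
        if m.sum()>100: print(yc,m.sum(),np.median(W[m][:,2]),cv2.minAreaRect(W[m][:,:2].astype(np.float32)))
E
python3 - <<'E'
from b import *
s=state(); print(s["tool_pos"],s["wrist_force"],s["gripper_width"]*85,go([602.5,180.1,60.5],down(np.radians(82))))
im,d,W=cloud("wrist"); cv2.imwrite("pics/w20.png",im[:,:,::-1]); blocks(W)
E
```

```text
[600.8 178.  163.5] [ 0.   0.2 -0. ] 56.996585550181024 (array([  2.8,   2. , 103. ]), array([-0.3,  0.2,  0.1]))
0 1326 69.6970360041953 ((596.536376953125, 179.74778747558594), (34.831851959228516, 35.20980453491211), 84.3834457397461)
92 1573 69.63898712486173 ((608.109619140625, 271.19610595703125), (28.938364028930664, 41.15715789794922), 82.0545654296875)
```

View pics/w20.png

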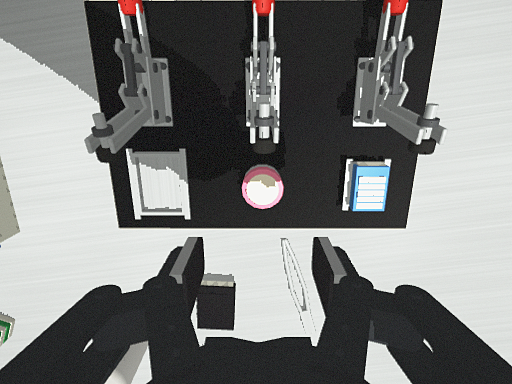

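step_arm([
  [0.33,[0.0024,-0.0015,0.03],[-0.3,0,0]],
  [0.33,[0.0024,-0.0015,0.07],[-0.3,0,0]],
  [0.33,[0.0024,-0.0015,0.095],[-0.3,0,0]],
  [0.33,[0.0024,-0.0015,0.103],[-0.3,0,0]],
  [0.33,[0.0024,-0.0015,0.103],[-0.3,0,0]],
  [0.33,[0.0024,-0.0015,0.103],[-0.3,0,0]],
  [1,[0.0024,-0.0015,0.103],[-0.3,0,0]],
  [1,[0.0024,-0.0015,0.103],[-0.3,0,0]],
  [1,[0.0024,-0.0015,0.103],[-0.3,0,0]],
  [1,[0.0024,-0.0015,0.103],[-0.3,0,0]],
], newtons=50)

```text
time: 29.58
tool_pos: [599.9, 180.8, 62.2]
tool_rot: [2.366, 2.061, -0.002]
wrist_force: [-0.3, -0.6, 5.5]
gripper_width: 0.386
```

```bash
python3 - <<'E'
from b import *
s=state(); print(s["tool_pos"],s["wrist_force"],s["gripper_width"]*85)
im,d,W=cloud("wrist"); cv2.imwrite("pics/w21.png",im[:,:,::-1]); blocks(W)
E
```

```text
[599.9 180.8  62.2] [-0.3 -0.6  5.5] 32.82571957078868
0 2779 69.78163708721362 ((599.3121948242188, 178.96673583984375), (58.170555114746094, 30.391881942749023), 80.02884674072266)
92 4132 69.60868723152366 ((608.6581420898438, 270.98089599609375), (29.54498863220215, 41.354183197021484), 82.3463134765625)
```

View pics/w21.png

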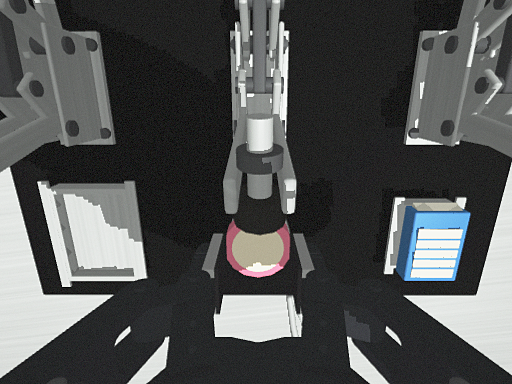

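step_arm([
  [0.45,[0,0,0],[0,0,0]],
  [0.45,[0,0,0],[0,0,0]],
  [0.45,[0,-0.005,0.0015],[0,0,0]],
  [0.45,[0,-0.005,0.0015],[0,0,0]],
  [0.45,[0,-0.005,0.0015],[0,0,0]],
  [1,[0,-0.005,0.0015],[0,0,0]],
  [1,[0,-0.005,0.0015],[0,0,0]],
  [1,[0,-0.005,0.0015],[0,0,0]],
  [1,[0,-0.005,0.0015],[0,0,0]],
])

```text
time: 30.75
tool_pos: [595.2, 181.7, 61.0]
tool_rot: [2.366, 2.061, -0.001]
wrist_force: [-1.0, -0.8, 4.9]
gripper_width: 0.39
```

```bash
python3 - <<'E'
from b import *
s=state(); print(s["tool_pos"],s["wrist_force"],s["gripper_width"]*85)
im,d,W=cloud("wrist"); cv2.imwrite("pics/w22.png",im[180:310,150:370,::-1].repeat(3,0).repeat(3,1))
E
```

```text
[595.2 181.7  61. ] [-1.  -0.8  4.9] 33.18228165801484
```

View pics/w22.png

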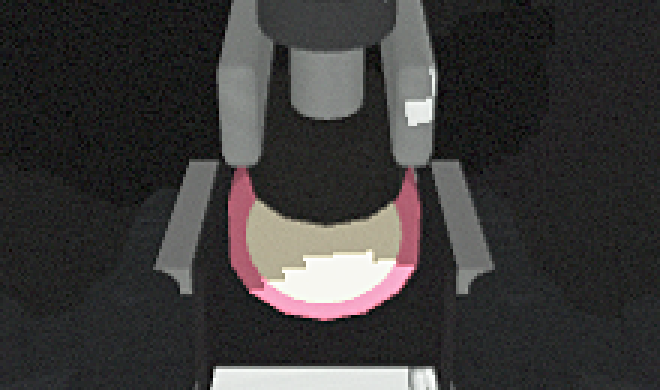

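step_arm([
  [1,[0,0,-0.02],[0,0,0]],
  [1,[0,0,-0.05],[0,0,0]],
  [1,[0,0,-0.09],[0,0,0]],
  [1,[-0.02,0.001,-0.11],[0,0,0]],
  [1,[-0.06,0.002,-0.11],[0,0,0]],
  [1,[-0.11,0.004,-0.11],[0,0,0]],
  [1,[-0.16,0.006,-0.11],[0,0,0]],
  [1,[-0.21,0.008,-0.11],[0,0,0]],
  [1,[-0.25,0.009,-0.11],[0,0,0]],
  [1,[-0.25,0.009,-0.11],[0,0,0]],
])

```text
time: 32.05
tool_pos: [568.5, -72.2, 171.8]
tool_rot: [2.373, 2.051, -0.006]
wrist_force: [0.1, 0.3, -0.2]
gripper_width: 0.389
```

```bash
python3 - <<'E'
from b import *
s=state(); print(s["tool_pos"],s["wrist_force"],s["gripper_width"]*85,go([548.1,-274,150],down(np.radians(82.1))))
E
```

```text
[568.5 -72.2 171.8] [ 0.1  0.3 -0.2] 33.0793465803523 (array([-202.5,    9. ,   23.1]), array([ 0.1,  0.4, -0.4]))
```

step_arm([
  [1,[-0.04,0.002,0],[0,0,0]],
  [1,[-0.08,0.004,0],[0,0,0]],
  [1,[-0.13,0.006,0],[0,0,0]],
  [1,[-0.17,0.008,0],[0,0,0]],
  [1,[-0.195,0.009,0.01],[0,0,-0.3]],
  [1,[-0.2025,0.009,0.05],[0,0,-0.3]],
  [1,[-0.2025,0.009,0.09],[0,0,-0.3]],
  [1,[-0.2025,0.009,0.12],[0,0,-0.3]],
  [1,[-0.2025,0.009,0.12],[0,0,-0.3]],
  [1,[-0.2025,0.009,0.12],[0,0,-0.3]],
])

```text
time: 33.3
tool_pos: [549.3, -273.5, 54.0]
tool_rot: [2.365, 2.059, -0.004]
wrist_force: [-0.1, -0.8, -0.6]
gripper_width: 0.387
```

```bash
python3 - <<'E'
from b import *
s=state(); print(s["tool_pos"],s["wrist_force"],s["gripper_width"]*85,go([548.1,-274,18],down(np.radians(82.1))))
im,d,W=cloud("wrist"); cv2.imwrite("pics/w23.png",im[:,:,::-1])
m=(abs(W[...,2]-61)<4)&(abs(W[...,0]-549)<40)&(abs(W[...,1]+276)<24); h=cv2.cvtColor(im,cv2.COLOR_RGB2HSV); m&=~((h[...,2]<60)); print(m.sum(),np.median(W[m][:,2]),cv2.minEnclosingCircle(W[m][:,:2].astype(np.float32)))
E
```

```text
[ 549.3 -273.5   54. ] [-0.1 -0.8 -0.6] 32.91956261277762 (array([-0.4, -1.2, 36. ]), array([ 0.2,  0.3, -0. ]))
3401 62.54547584328233 ((544.9341430664062, -275.2660217285156), 23.506038665771484)
```

View pics/w23.png

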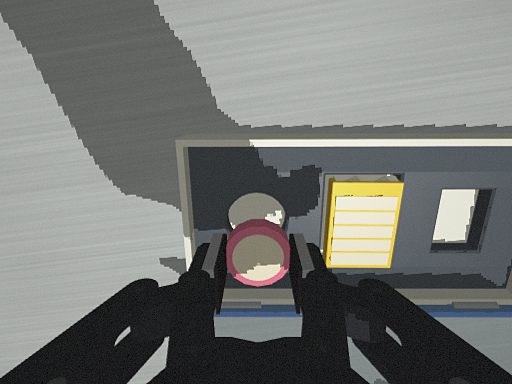

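step_arm([
  [1,[0,-0.001,0.01],[0,0,0]],
  [1,[0,-0.001,0.021],[0,0,0]],
  [1,[0,-0.001,0.021],[0,0,0]],
  [1,[0,-0.001,0.021],[0,0,0]],
])

```text
time: 33.85
tool_pos: [548.6, -273.9, 33.3]
tool_rot: [2.365, 2.058, -0.004]
wrist_force: [-0.6, -0.0, 0.4]
gripper_width: 0.387
```

```bash
python3 - <<'E'
from b import *
s=state(); print(s["tool_pos"],s["wrist_force"],s["gripper_width"]*85,go([548.1,-274,18],down(np.radians(82.1))))
im,d,W=cloud("wrist"); cv2.imwrite("pics/w24.png",cv2.resize(im[150:310,140:420,::-1],None,fx=2.8,fy=2.8,interpolation=cv2.INTER_CUBIC))
h=cv2.cvtColor(im,cv2.COLOR_RGB2HSV); v,u=np.mgrid[:384,:512]
m=(abs(W[...,2]-42.5)<4)&(u>215)&(u<300)&(v<290)&((h[...,0]>160)|(h[...,0]<8))&(h[...,1]>60); print(m.sum(),np.median(W[m][:,2]),cv2.minEnclosingCircle(W[m][:,:2].astype(np.float32)))
E
```

```text
[ 548.6 -273.9   33.3] [-0.6 -0.   0.4] 32.911823273812 (array([-0.1, -0.5, 15.3]), array([ 0.2,  0.3, -0. ]))
1371 41.55738321851547 ((550.2924194335938, -275.9671936035156), 18.48811912536621)
```

View pics/w24.png

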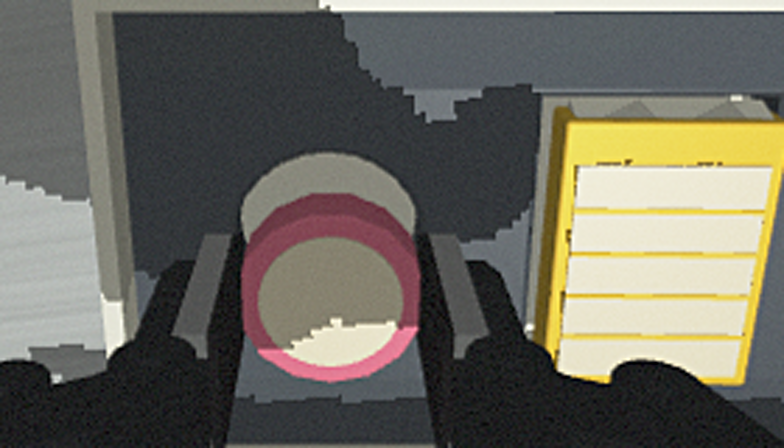

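step_arm([
  [1,[0,-0.001,0.004],[0,0,0]],
  [1,[0,-0.001,0.009],[0,0,0]],
  [1,[0,-0.001,0.013],[0,0,0]],
  [1,[0,-0.001,0.0153],[0,0,0]],
  [1,[0,-0.001,0.0153],[0,0,0]],
  [1,[0,-0.001,0.0153],[0,0,0]],
])

```text
time: 34.65
tool_pos: [547.9, -273.8, 18.2]
tool_rot: [2.365, 2.058, -0.003]
wrist_force: [0.3, 0.3, -0.8]
gripper_width: 0.388
```

```bash
python3 - <<'E'
from b import *
s=state(); print(s["tool_pos"],s["wrist_force"],s["moment"],s["gripper_width"]*85)
im,d,W=cloud("wrist"); cv2.imwrite("pics/w25.png",cv2.resize(im[150:310,140:420,::-1],None,fx=2.8,fy=2.8,interpolation=cv2.INTER_CUBIC))
h=cv2.cvtColor(im,cv2.COLOR_RGB2HSV); v,u=np.mgrid[:384,:512]
m=(abs(W[...,2]-26)<4)&(u>215)&(u<300)&(v<290)&((h[...,0]>160)|(h[...,0]<8))&(h[...,1]>60); print(m.sum(),np.median(W[m][:,2]),cv2.minEnclosingCircle(W[m][:,:2].astype(np.float32)))
E
```

```text
[ 547.9 -273.8   18.2] [ 0.3  0.3 -0.8] [-0.  0.  0.] 32.95378221542525
1445 26.442255838576756 ((548.4644165039062, -275.9981384277344), 18.739042282104492)
```

View pics/w25.png

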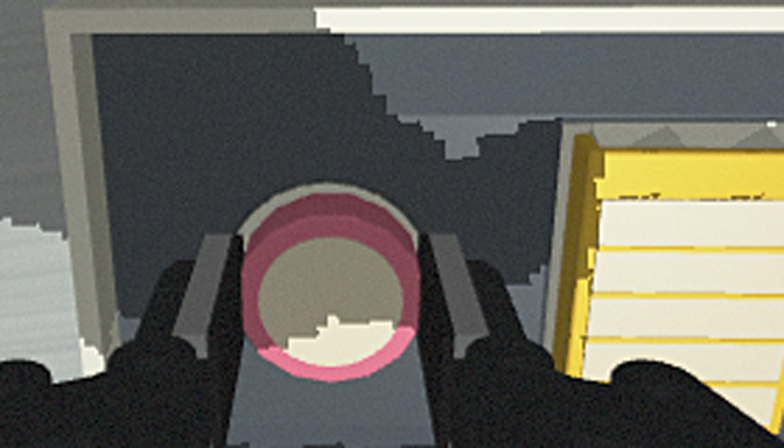

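step_arm([
  [0.48,[0,0,0],[0,0,0]],
  [0.48,[0,0,0],[0,0,0]],
  [0.48,[0,0,0],[0,0,0]],
  [0.48,[0,0,-0.02],[0,0,0]],
  [0.48,[0,0,-0.07],[0,0,0]],
  [0.48,[0,0,-0.12],[0,0,0]],
  [0.48,[0.01,0,-0.15],[0,0,0]],
  [0.48,[0.01,0,-0.15],[0,0,0]],
  [0.48,[0.01,0,-0.15],[0,0,0]],
])

```text
time: 35.83
tool_pos: [548.2, -263.3, 168.3]
tool_rot: [2.365, 2.057, -0.004]
wrist_force: [0.3, -0.8, -0.0]
gripper_width: 0.518
```

```bash
python3 - <<'E'
from b import *
s=state(); print(s["tool_pos"],s["gripper_width"]*85,go([608.5,271,150],down(np.radians(82))))
im,d,W=cloud("wrist"); cv2.imwrite("pics/w26.png",im[:,:,::-1])
h=cv2.cvtColor(im,cv2.COLOR_RGB2HSV); v,u=np.mgrid[:384,:512]
m=(abs(W[...,2]-26)<5)&(abs(W[...,1]+276)<30)&((h[...,0]>160)|(h[...,0]<8))&(h[...,1]>60); print(m.sum(),np.median(W[m][:,2]),cv2.minEnclosingCircle(W[m][:,:2].astype(np.float32)))
E
```

```text
[ 548.2 -263.3  168.3] 44.02656921714869 (array([537.6, -14.3,  14.7]), array([0.2, 0.4, 0. ]))
397 25.309800271379174 ((549.5855712890625, -276.0779113769531), 18.020395278930664)
```

View pics/w26.png

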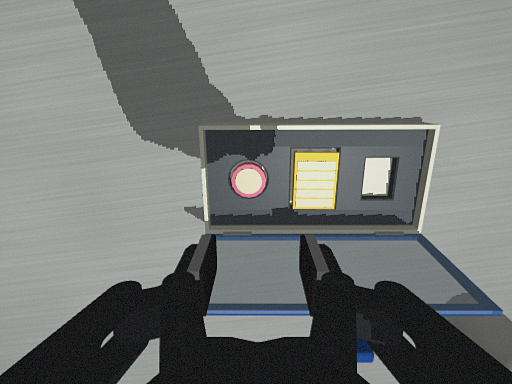

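step_arm([
  [0.33,[0.04,0,-0.01],[0,0,0]],
  [0.33,[0.1,0,-0.02],[0,0,0]],
  [0.33,[0.16,0,-0.02],[0,0,0]],
  [0.33,[0.22,0,-0.02],[0,0,0]],
  [0.33,[0.28,-0.003,-0.02],[0,0,0]],
  [0.33,[0.34,-0.006,-0.02],[0,0,0]],
  [0.33,[0.4,-0.01,-0.02],[0,0,0]],
  [0.33,[0.46,-0.012,-0.02],[0,0,0]],
  [0.33,[0.51,-0.014,-0.02],[0,0,0]],
  [0.33,[0.537,-0.0145,-0.01],[0,0,0]],
])

```text
time: 37.12
tool_pos: [607.1, 274.4, 173.4]
tool_rot: [2.364, 2.063, -0.004]
wrist_force: [-0.1, -0.0, -0.2]
gripper_width: 0.662
```

step_arm([
  [0.33,[0,0,0],[0,0,0]],
  [0.33,[0,0,0],[0,0,0]],
  [0.33,[0,0,0],[0,0,0]],
])

```text
time: 37.5
tool_pos: [607.5, 271.9, 173.0]
tool_rot: [2.366, 2.06, -0.007]
wrist_force: [1.0, 0.1, -0.6]
gripper_width: 0.669
```

```bash
python3 - <<'E'
from b import *
s=state(); print(s["tool_pos"],s["gripper_width"]*85,go([610,272,61],down(np.radians(82))))
im,d,W=cloud("wrist"); cv2.imwrite("pics/w27.png",im[:,:,::-1]); blocks(W)
E
```

```text
[607.5 271.9 173. ] 56.87362563760712 (array([  1.2,   2.4, 112. ]), array([0. , 0.4, 0.1]))
92 1376 69.76357072714873 ((608.6087646484375, 271.0898132324219), (27.36501693725586, 40.869327545166016), 82.80626678466797)
```

View pics/w27.png

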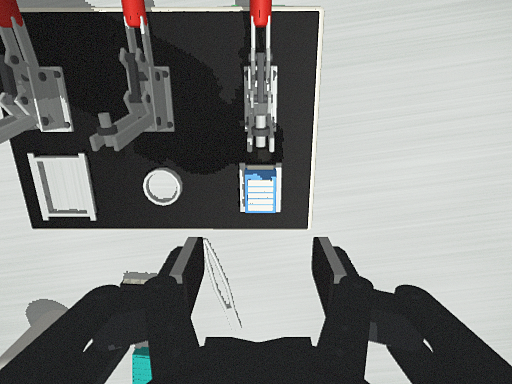

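step_arm([
  [0.45,[0.0016,0.0032,0.04],[0,0.4,0]],
  [0.45,[0.0016,0.0032,0.085],[0,0.4,0]],
  [0.45,[0.0016,0.0032,0.105],[0,0.4,0]],
  [0.45,[0.0016,0.0032,0.112],[0,0.4,0]],
  [0.45,[0.0016,0.0032,0.112],[0,0.4,0]],
  [0.45,[0.0016,0.0032,0.112],[0,0.4,0]],
  [1,[0.0016,0.0032,0.112],[0,0.4,0]],
  [1,[0.0016,0.0032,0.112],[0,0.4,0]],
  [1,[0.0016,0.0032,0.112],[0,0.4,0]],
  [1,[0.0016,0.0032,0.112],[0,0.4,0]],
], newtons=50)

```text
time: 38.8
tool_pos: [611.9, 273.2, 62.8]
tool_rot: [2.369, 2.062, 0.006]
wrist_force: [-0.6, -1.1, 6.9]
gripper_width: 0.306
```

```bash
python3 - <<'E'
from b import *
s=state(); print(s["tool_pos"],s["wrist_force"],s["gripper_width"]*85)
im,d,W=cloud("wrist"); cv2.imwrite("pics/w28.png",im[:,:,::-1]); blocks(W)
E
```

```text
[611.9 273.2  62.8] [-0.6 -1.1  6.9] 26.022941241652383
92 2496 69.89938480322014 ((612.7171630859375, 272.7181091308594), (36.036537170410156, 48.82355499267578), 2.1466808319091797)
```

View pics/w28.png

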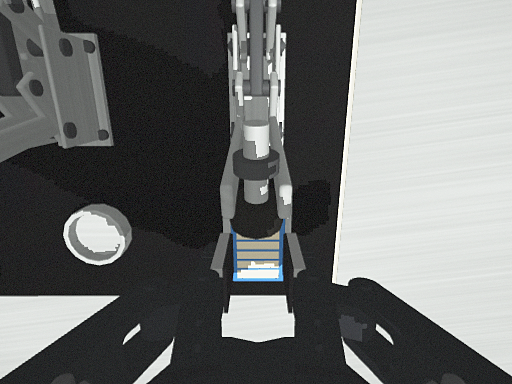

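step_arm([
  [1,[0,0,-0.02],[0,0,0]],
  [1,[0,0,-0.05],[0,0,0]],
  [1,[0,0,-0.09],[0,0,0]],
  [1,[-0.02,0.001,-0.11],[0,0,0]],
  [1,[-0.06,0.002,-0.11],[0,0,0]],
  [1,[-0.11,0.004,-0.11],[0,0,0]],
  [1,[-0.16,0.006,-0.11],[0,0,0]],
  [1,[-0.21,0.008,-0.11],[0,0,0]],
  [1,[-0.25,0.009,-0.11],[0,0,0]],
  [1,[-0.25,0.009,-0.11],[0,0,0]],
])

```text
time: 40.1
tool_pos: [585.5, 19.0, 172.5]
tool_rot: [2.375, 2.053, 0.001]
wrist_force: [0.0, 0.5, 0.2]
gripper_width: 0.302
```

```bash
python3 - <<'E'
from b import *
s=state(); print(s["tool_pos"],s["wrist_force"],s["gripper_width"]*85,go([571.2,-139.4,50],down(np.radians(82.1))))
E
```

```text
[585.5  19.  172.5] [0.  0.5 0.2] 25.647592285134593 (array([-158.6,    8.4,  122.8]), array([ 0.1,  0.1, -0.4]))
```

step_arm([
  [1,[-0.04,0.002,0],[0,0,0]],
  [1,[-0.08,0.004,0],[0,0,0]],
  [1,[-0.12,0.006,0],[0,0,0]],
  [1,[-0.15,0.008,0],[0,0,-0.4]],
  [1,[-0.1585,0.0085,0.03],[0,0,-0.4]],
  [1,[-0.1585,0.0085,0.08],[0,0,-0.4]],
  [1,[-0.1585,0.0085,0.12],[0,0,-0.4]],
  [1,[-0.1585,0.0085,0.136],[0,0,-0.4]],
  [1,[-0.1585,0.0085,0.136],[0,0,-0.4]],
  [1,[-0.1585,0.0085,0.136],[0,0,-0.4]],
])

```text
time: 41.35
tool_pos: [572.9, -138.9, 38.4]
tool_rot: [2.365, 2.06, 0.004]
wrist_force: [0.3, -0.4, -0.7]
gripper_width: 0.303
```

```bash
python3 - <<'E'
from b import *
s=state(); print(s["tool_pos"],s["wrist_force"],s["gripper_width"]*85,go([571.2,-139.4,19.8],down(np.radians(82.1))))
im,d,W=cloud("wrist"); cv2.imwrite("pics/w29.png",cv2.resize(im[150:310,120:400,::-1],None,fx=2.8,fy=2.8,interpolation=cv2.INTER_CUBIC))
h=cv2.cvtColor(im,cv2.COLOR_RGB2HSV); v,u=np.mgrid[:384,:512]
m=(W[...,2]>38)&(W[...,2]<48)&(u>215)&(u<300)&(v<290)&(h[...,0]>90)&(h[...,0]<130)&(h[...,1]>110); print(m.sum(),np.median(W[m][:,2]),cv2.minAreaRect(W[m][:,:2].astype(np.float32)))
E
```

```text
[ 572.9 -138.9   38.4] [ 0.3 -0.4 -0.7] 25.768650186213907 (array([-0.7, -1.7, 18.6]), array([0.3, 0.1, 0. ]))
1720 45.03691270416391 ((570.0660400390625, -140.0351104736328), (27.818111419677734, 40.392250061035156), 82.7530746459961)
```

View pics/w29.png

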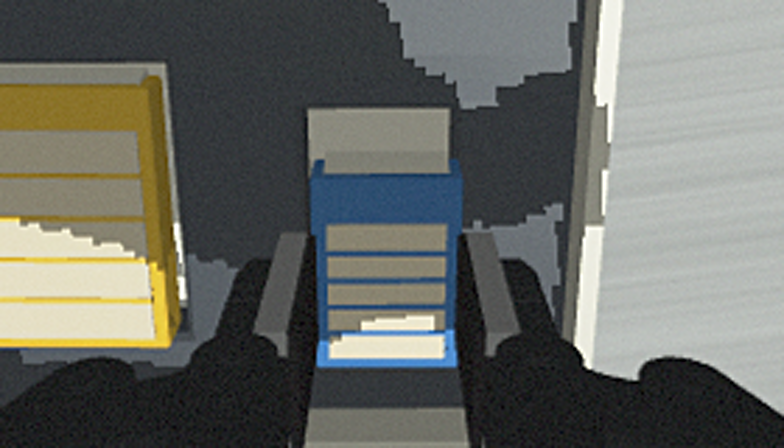

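step_arm([
  [1,[-0.001,-0.0019,0],[0.3,0,0]],
  [1,[-0.001,-0.0019,0.002],[0.3,0,0]],
  [1,[-0.001,-0.0019,0.006],[0.3,0,0]],
  [1,[-0.001,-0.0019,0.01],[0.3,0,0]],
  [1,[-0.001,-0.0019,0.014],[0.3,0,0]],
  [1,[-0.001,-0.0019,0.0185],[0.3,0,0]],
  [1,[-0.001,-0.0019,0.0185],[0.3,0,0]],
  [1,[-0.001,-0.0019,0.0185],[0.3,0,0]],
])

```text
time: 42.4
tool_pos: [571.0, -139.8, 20.0]
tool_rot: [2.368, 2.062, -0.001]
wrist_force: [-0.0, -0.3, -0.1]
gripper_width: 0.306
```

```bash
python3 - <<'E'
from b import *
s=state(); print(s["tool_pos"],s["wrist_force"],s["gripper_width"]*85)
im,d,W=cloud("wrist"); cv2.imwrite("pics/w30.png",cv2.resize(im[150:310,120:400,::-1],None,fx=2.8,fy=2.8,interpolation=cv2.INTER_CUBIC))
h=cv2.cvtColor(im,cv2.COLOR_RGB2HSV); v,u=np.mgrid[:384,:512]
m=(W[...,2]>20)&(W[...,2]<34)&(u>215)&(u<300)&(v<290)&(h[...,0]>90)&(h[...,0]<130)&(h[...,1]>110); print(m.sum(),np.median(W[m][:,2]),cv2.minAreaRect(W[m][:,:2].astype(np.float32)))
E
```

```text
[ 571.  -139.8   20. ] [-0.  -0.3 -0.1] 26.03582263343466
1695 26.58964281588996 ((567.9600219726562, -141.31640625), (27.4293155670166, 40.225337982177734), 81.15060424804688)
```

View pics/w30.png

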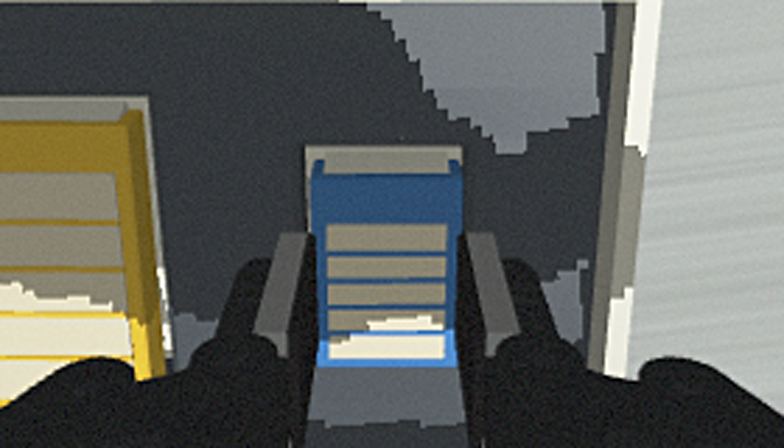

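Seated to within a millimetre; release and rise.

step_arm([
  [0.55,[0,0,0],[0,0,0]],
  [0.55,[0,0,0],[0,0,0]],
  [0.55,[0,0,0],[0,0,0]],
  [0.55,[0,0,-0.02],[0,0,0]],
  [0.55,[0,0,-0.07],[0,0,0]],
  [0.55,[0,0,-0.12],[0,0,0]],
  [0.55,[-0.03,-0.01,-0.17],[0,0,0]],
  [0.55,[-0.07,-0.02,-0.2],[0,0,0]],
  [0.55,[-0.07,-0.02,-0.2],[0,0,0]],
  [0.55,[-0.07,-0.02,-0.2],[0,0,0]],
])

```text
time: 43.7
tool_pos: [541.2, -205.6, 220.8]
tool_rot: [2.368, 2.062, 0.0]
wrist_force: [0.0, 0.8, 0.1]
gripper_width: 0.45
```

```bash
python3 - <<'E'
from b import *
s=state(); print(s["tool_pos"],s["gripper_width"]*85)
im,d,W=cloud("wrist"); cv2.imwrite("pics/w31.png",im[:,:,::-1])
T=np.radians(-7.9);q=W[...,:2]-[558.7,-208.4]; x=q@[np.cos(T),np.sin(T)]; y=q@[-np.sin(T),np.cos(T)]
m=(abs(x-44)<4)&(abs(y)<100)&(abs(W[...,2]-17)<5); print("insert z",np.median(W[m][:,2]))
for n,yc,hx,hy in(("std",68,30,24),("mac",0,40,30),("rnd",-68,28,28)):
    m=(abs(W[...,2]-25.5)<4)&(abs(y-yc)<hy)&(abs(x)<hx); p=W[m]
    A=np.c_[p[:,:2]-p[:,:2].mean(0),np.ones(len(p))];k=np.linalg.lstsq(A,p[:,2],rcond=None)[0]
    print(n,m.sum(),"z",k[2],"slope rad",np.round(k[:2],3),"c",[(np.percentile(a[m],1)+np.percentile(a[m],99))/2 for a in(x,y)])
im,d,W=cloud("side"); cv2.imwrite("pics/s31.png",im[:,:,::-1])
E
```

```text
[ 541.2 -205.6  220.8] 38.23830659857049
insert z 17.91071215442406
std 777 z 25.602205881362437 slope rad [0. 0.] c [np.float64(0.34252014959395716), np.float64(67.26945776457963)]
mac 1785 z 25.75034157989653 slope rad [ 0. -0.] c [np.float64(0.5458845082012989), np.float64(-0.4988074356410426)]
rnd 675 z 25.655331216629886 slope rad [ 0. -0.] c [np.float64(-0.3808687074981343), np.float64(-67.86729417042679)]
```

View pics/w31.png

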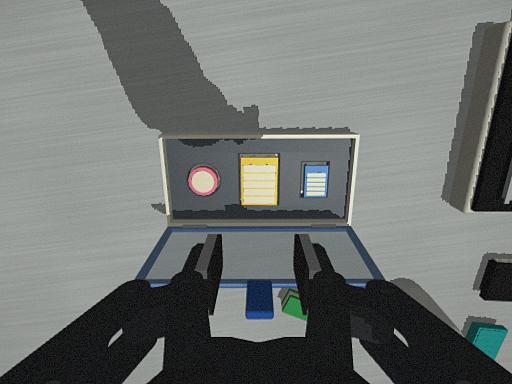

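View pics/s31.png

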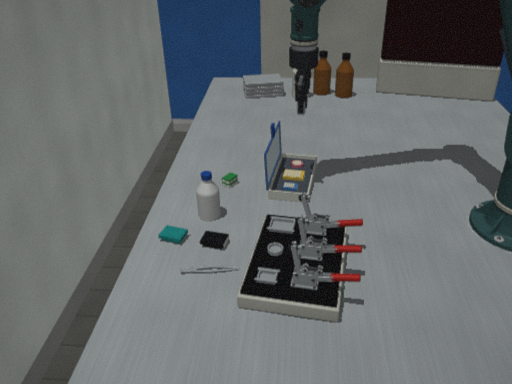

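```bash
python3 - <<'E'
from b import *
print(go([633.1,-217.5,225],down(np.radians(82.1))))
E
```

```text
(array([-0.5, 92.8, -5.2]), array([-0. ,  0. ,  0.1]))
```

step_arm([
  [0.4,[0,0.03,-0.005],[0,0,0]],
  [0.4,[0,0.07,-0.005],[0,0,0]],
  [0.4,[0,0.093,-0.005],[0,0,0]],
  [0.4,[0,0.093,-0.005],[0,0,0]],
  [0.4,[0,0.093,0.03],[0,0,0]],
  [0.4,[0,0.093,0.06],[0,0,0]],
  [0.4,[0,0.093,0.071],[0,0,0]],
  [0.4,[0,0.093,0.071],[0,0,0]],
  [0.4,[0,0.093,0.071],[0,0,0]],
])

```text
time: 44.92
tool_pos: [634.1, -216.8, 150.1]
tool_rot: [2.365, 2.065, 0.002]
wrist_force: [0.2, -0.5, 0.6]
gripper_width: 0.604
```

```bash
python3 - <<'E'
from b import *
s=state(); print(s["tool_pos"],s["wrist_force"],s["gripper_width"]*85,go([633.1,-217.5,149.8],down(np.radians(82.1))))
im,d,W=cloud("wrist"); cv2.imwrite("pics/w32.png",im[:,:,::-1])
E
```

```text
[ 634.1 -216.8  150.1] [ 0.2 -0.5  0.6] 51.30271528390324 (array([-0.9, -0.9,  0.3]), array([0.1, 0. , 0.2]))
```

View pics/w32.png

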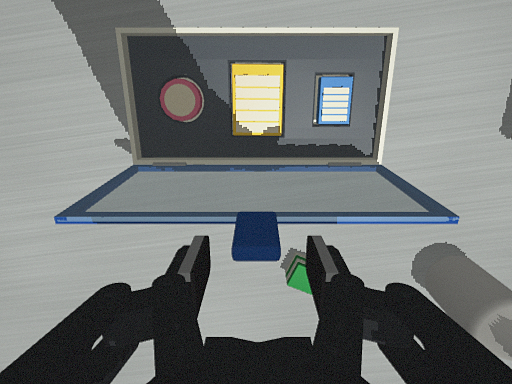

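step_arm([
  [1,[-0.001,-0.001,0],[0,0,0]],
  [1,[-0.001,-0.001,0],[0,0,0]],
  [1,[-0.001,-0.001,0],[0,0,0]],
  [1,[-0.001,-0.001,0],[0,0,0]],
  [1,[-0.001,-0.001,0],[0,0,0]],
], newtons=40)

```text
time: 45.6
tool_pos: [633.9, -217.6, 151.5]
tool_rot: [2.364, 2.064, 0.003]
wrist_force: [-0.6, -0.6, 4.6]
gripper_width: 0.243
```

step_arm([
  [1,[0,-0.013,-0.001],[0,0,0]],
  [1,[0,-0.025,-0.0005],[0,0,0]],
  [1,[0,-0.037,0.001],[0,0,0]],
  [1,[0,-0.049,0.003],[0,0,0]],
  [1,[0,-0.0605,0.0065],[0,0,0]],
  [1,[0,-0.0715,0.011],[0,0,0]],
  [1,[0,-0.0825,0.0165],[0,0,0]],
  [1,[0,-0.0925,0.0225],[0,0,0]],
  [1,[0,-0.102,0.03],[0,0,0]],
  [1,[0,-0.111,0.038],[0,0,0]],
])

```text
time: 46.85
tool_pos: [520.4, -202.2, 113.1]
tool_rot: [2.366, 2.066, -0.005]
wrist_force: [-1.8, -0.5, 8.3]
gripper_width: 0.242
```

step_arm([
  [1,[0,-0.008,0.009],[0,0,0]],
  [1,[0,-0.0155,0.0185],[0,0,0]],
  [1,[0,-0.022,0.0285],[0,0,0]],
  [1,[0,-0.0275,0.039],[0,0,0]],
  [1,[0,-0.0325,0.05],[0,0,0]],
  [1,[0,-0.036,0.0615],[0,0,0]],
  [1,[0,-0.0385,0.0735],[0,0,0]],
  [1,[0,-0.0405,0.0855],[0,0,0]],
  [1,[0,-0.041,0.096],[0,0,0]],
  [1,[0,-0.041,0.1005],[0,0,0]],
])

```text
time: 48.1
tool_pos: [475.4, -196.2, 14.4]
tool_rot: [-2.364, -2.065, 0.018]
wrist_force: [-14.1, 2.0, 53.3]
gripper_width: 0.245
```

```bash
python3 - <<'E'
from b import *
s=state(); print(s["tool_pos"],s["wrist_force"],s["gripper_width"]*85)
im,d,W=cloud("wrist"); cv2.imwrite("pics/w33.png",im[:,:,::-1])
im,d,W=cloud("side"); cv2.imwrite("pics/s33.png",cv2.resize(im[130:220,240:350,::-1],None,fx=5,fy=5))
E
```

```text
[ 475.4 -196.2   14.4] [-14.1   2.   53.3] 20.817422085384557
```

step_arm([
  [1,[0,0.001,0],[0,0,0]],
  [0.5,[0,0.001,0],[0,0,0]],
  [0.5,[0,0.001,0],[0,0,0]],
  [0.5,[0,0.001,0],[0,0,0]],
  [0.5,[0,0.001,-0.03],[0,0,0]],
  [0.5,[0,0,-0.08],[0,0,0]],
  [0.5,[0,0,-0.13],[0,0,0]],
  [0.5,[0,-0.01,-0.17],[0,0,0]],
  [0.5,[0,-0.01,-0.17],[0,0,0]],
  [0.5,[0,-0.01,-0.17],[0,0,0]],
])

```text
time: 49.45
tool_pos: [466.5, -194.2, 184.0]
tool_rot: [-2.364, -2.065, 0.018]
wrist_force: [0.2, -0.1, -0.5]
gripper_width: 0.5
```

```bash
cat > chk.py <<'E'
from b import *
s=state(); print(s["time"],s["tool_pos"],s["wrist_force"],s["gripper_width"]*85)
T=np.radians(-7.9)
for n in("wrist","top","side"):
    im,d,W=cloud(n); h=cv2.cvtColor(im,cv2.COLOR_RGB2HSV)
    q=W[...,:2]-[558.7,-208.4]; x=q@[np.cos(T),np.sin(T)]; y=q@[-np.sin(T),np.cos(T)]; z=W[...,2]
    blue=(h[...,0]>100)&(h[...,0]<130)&(h[...,1]>130)&(abs(y)<125)&(x<75)&(x>-110)&(z<60)
    for nm,m in(("front rim",blue&(x>-58)&(x<-46)),("back rim",blue&(x>46)&(x<60)),("tab",blue&(x<-64)&(abs(y)<20))):
        if m.sum()>4: print(n,nm,m.sum(),"z",np.median(z[m]),"x",np.percentile(x[m],[2,98]))
    # colours seen through the lid
    for nm,yc,lo,hi in(("std",68,95,130),("mac",0,18,35),("rnd",-68,160,180)):
        m=(abs(y-yc)<30)&(abs(x)<42)&(h[...,0]>=lo)&(h[...,0]<=hi)&(h[...,1]>50)
        if m.sum()>10: print(n,nm,m.sum(),"mean xy",x[m].mean(),y[m].mean())
    # clamp parts over the molds / handles
    q=W[...,:2]-[547,186.6]; x=q@[np.cos(T),np.sin(T)]; y=q@[-np.sin(T),np.cos(T)]
    red=((h[...,0]<8)|(h[...,0]>172))&(h[...,1]>120)
    for yc in(92,0,-92):
        m=red&(abs(y-yc)<20)&(x<-60)&(x>-160)
        if m.sum()>8: k=np.polyfit(x[m],z[m],1); print(n,"handle",yc,m.sum(),"z",np.median(z[m]),"slope",round(k[0],2),"x",np.percentile(x[m],[2,98]))
E
python3 chk.py
```

```text
49.45 [ 466.5 -194.2  184. ] [ 0.2 -0.1 -0.5] 42.514799381067036
wrist front rim 1463 z 34.13907001169122 x [-56.3 -48.8]
wrist back rim 452 z 34.04407666757493 x [48.7 54.7]
wrist tab 590 z 34.45649945923114 x [-93.6 -64.7]
wrist std 98 mean xy -20.365726898889964 72.17393601194023
wrist mac 424 mean xy -15.004063711407165 -1.0941844202332578
top front rim 259 z 31.441235516323104 x [-56.6 -48.4]
top back rim 170 z 31.52879656357436 x [48.3 54.3]
top tab 102 z 31.678193328847215 x [-92.5 -65.1]
top std 42 mean xy -11.732136961102876 71.20867827035005
top handle 92 146 z 80.27452082801551 slope -0.15 x [-132.7  -80.4]
top handle 0 147 z 80.0808021775972 slope -0.2 x [-131.7  -80.5]
top handle -92 145 z 83.17810297695155 slope -0.24 x [-131.9  -80.9]
side front rim 96 z 30.54015774173871 x [-56.9 -49.7]
side back rim 73 z 29.92491457691756 x [48.1 53.9]
side tab 43 z 30.452176883054904 x [-93.2 -65.1]
side std 30 mean xy -8.23537338426622 84.54658542382309
side handle 92 198 z 78.92240331753595 slope -0.16 x [-135.9  -84.7]
side handle 0 165 z 78.3705354871654 slope -0.13 x [-137.   -82.3]
side handle -92 155 z 80.76499993268146 slope -0.01 x [-135.7  -84.4]
```

```bash
python3 - <<'E'
from b import *
print(go([424,112.5,100],down(np.radians(82))))
E
```

```text
(array([298.3, -82. ,  82.4]), array([-0.6,  0.4,  0.3]))
```

step_arm([
  [1,[0.04,-0.01,0],[0,0,0]],
  [1,[0.09,-0.02,0],[0,0,0]],
  [1,[0.14,-0.04,0],[-0.6,0.4,0.3]],
  [1,[0.19,-0.05,0],[-0.6,0.4,0.3]],
  [1,[0.24,-0.065,0],[-0.6,0.4,0.3]],
  [1,[0.28,-0.078,0.02],[-0.6,0.4,0.3]],
  [1,[0.298,-0.082,0.05],[-0.6,0.4,0.3]],
  [1,[0.298,-0.082,0.082],[-0.6,0.4,0.3]],
  [1,[0.298,-0.082,0.082],[-0.6,0.4,0.3]],
  [1,[0.298,-0.082,0.082],[-0.6,0.4,0.3]],
])

```text
time: 50.85
tool_pos: [424.0, 112.3, 100.5]
tool_rot: [-2.37, -2.06, 0.0]
wrist_force: [0.6, -0.1, -0.2]
gripper_width: -0.0
```

step_arm([
  [1,[0,0,0.01],[0,0,0]],
  [1,[0,0,0.016],[0,0,0]],
  [1,[0,0,0.021],[0,0,0]],
  [1,[0,0,0.0245],[0,0,0]],
  [1,[0,0,0.0245],[0,0,0]],
])

```text
time: 51.48
tool_pos: [423.9, 112.2, 75.9]
tool_rot: [-2.37, -2.06, 0.001]
wrist_force: [-0.4, -0.3, 0.6]
gripper_width: -0.001
```

step_arm([
  [1,[0,0,0.001],[0,0,0]],
  [1,[0,0,0.002],[0,0,0]],
  [1,[0,0,0.002],[0,0,0]],
  [1,[0,0,0.002],[0,0,0]],
])

```text
time: 51.98
tool_pos: [424.1, 112.4, 75.2]
tool_rot: [2.37, 2.061, 0.0]
wrist_force: [-3.2, -1.4, 17.1]
gripper_width: 0.001
```

step_arm([
  [1,[0,0,-0.03],[0,0,0]],
  [1,[0,0,-0.08],[0,0,0]],
  [1,[0,0,-0.13],[0,0,0]],
  [1,[-0.05,0,-0.18],[0,0,0]],
  [1,[-0.1,0,-0.2],[0,0,0]],
  [1,[-0.14,0.02,-0.2],[0,0,0]],
  [1,[-0.14,0.02,-0.2],[0,0,0]],
  [1,[-0.14,0.02,-0.2],[0,0,0]],
])

```text
time: 52.98
tool_pos: [424.0, -28.6, 275.1]
tool_rot: [2.37, 2.062, -0.0]
wrist_force: [0.2, 0.3, -0.1]
gripper_width: -0.001
```

```bash
python3 chk.py; python3 - <<'E'
from b import *
im,d,W=cloud("top"); z=W[...,2]; v,u=np.mgrid[:384,:512]; W0=np.load("W0.npy")
for nm,A in(("start",W0),("now",W)):
    for a,m in(("flask",(A[...,2]>50)&(u>235)&(u<275)&(v<165)&(v>125)),("cass",(A[...,2]>18)&(u>310)&(u<335)&(v>150)&(v<175))): print(nm,a,m.sum(),np.nanmean(A[m],0))
E
```

```text
52.975 [424.  -28.6 275.1] [ 0.2  0.3 -0.1] -0.04827862196690945
wrist front rim 860 z 34.14114903045078 x [-56.6 -49.1]
wrist back rim 278 z 34.11660552552527 x [47.8 55.1]
wrist tab 333 z 34.51274569451624 x [-93.9 -64.9]
wrist std 223 mean xy -10.230519459949848 71.12395115343745
wrist mac 216 mean xy -19.093378504002196 4.458167396594542
wrist handle 0 753 z 82.0936996692214 slope -0.16 x [-136.2  -81.7]
wrist handle -92 647 z 75.41917615887695 slope -0.05 x [-136.8  -82.4]
top front rim 258 z 31.530222610685655 x [-57.1 -48.4]
top back rim 171 z 31.440296403987986 x [48.4 54.4]
top tab 103 z 31.896669531257203 x [-91.9 -64.6]
top std 47 mean xy -10.277416272824274 70.87440616020834
top handle 92 147 z 80.81075755859388 slope -0.15 x [-133.2  -80.4]
top handle 0 148 z 80.28927717563204 slope -0.21 x [-132.2  -80.5]
top handle -92 148 z 72.7604920243997 slope -0.05 x [-134.2  -81.2]
side front rim 97 z 30.597509132382243 x [-57.3 -49. ]
side back rim 73 z 30.7418219240152 x [47.4 54.2]
side tab 45 z 29.887105619884323 x [-93.1 -64.6]
side std 36 mean xy -5.475032842632598 87.3318242099831
side handle 92 199 z 79.49016245213261 slope -0.15 x [-135.9  -84.1]
side handle 0 173 z 78.26311286946566 slope -0.16 x [-136.9  -82.8]
side handle -92 150 z 70.01024879575107 slope -0.08 x [-137.2  -83.6]
start flask 562 [775.1 -13.2  97.3]
start cass 206 [ 745.8 -175.9   26.1]
now flask 558 [775.2 -13.3  97.4]
now cass 206 [ 745.9 -175.8   26.2]
```

```bash
python3 - <<'E'
from b import *
print(go([432,204,110],down(np.radians(82))),go([444,295.5,110],down(np.radians(82))))
E
```

```text
(array([230.6, -23.5, 165. ]), array([0. , 0. , 0.2])) (array([322.8, -24. , 165. ]), array([0. , 0. , 0.2]))
```

step_arm([
  [1,[0.05,-0.005,0.02],[0,0,0]],
  [1,[0.1,-0.01,0.06],[0,0,0]],
  [1,[0.15,-0.015,0.1],[0,0,0]],
  [1,[0.2,-0.02,0.13],[0,0,0]],
  [1,[0.2305,-0.0235,0.15],[0,0,0]],
  [1,[0.2305,-0.0235,0.17],[0,0,0]],
  [1,[0.2305,-0.0235,0.185],[0,0,0]],
  [1,[0.2305,-0.0235,0.195],[0,0,0]],
  [1,[0.2305,-0.0235,0.2],[0,0,0]],
  [1,[0.2305,-0.0235,0.2],[0,0,0]],
])

```text
time: 54.42
tool_pos: [431.5, 204.5, 75.7]
tool_rot: [2.366, 2.066, -0.0]
wrist_force: [-2.5, 0.2, 4.2]
gripper_width: 0.001
```

step_arm([
  [1,[0,0,-0.03],[0,0,0]],
  [1,[0,0,-0.06],[0,0,0]],
  [1,[0.045,0,-0.06],[0,0,0]],
  [1,[0.092,0,-0.05],[0,0,0]],
  [1,[0.092,0,-0.035],[0,0,0]],
  [1,[0.092,0,-0.02],[0,0,0]],
  [1,[0.092,0,-0.01],[0,0,0]],
  [1,[0.092,0,-0.003],[0,0,0]],
  [1,[0.092,0,0],[0,0,0]],
  [1,[0.092,0,0],[0,0,0]],
])

```text
time: 55.68
tool_pos: [443.9, 294.8, 75.8]
tool_rot: [2.366, 2.065, -0.002]
wrist_force: [0.2, -0.8, 1.8]
gripper_width: -0.001
```

step_arm([
  [1,[0,0,-0.04],[0,0,0]],
  [1,[0,0,-0.09],[0,0,0]],
  [1,[0,0,-0.14],[0,0,0]],
  [1,[-0.05,0,-0.19],[0,0,0]],
  [1,[-0.1,0,-0.2],[0,0,0]],
  [1,[-0.16,0.01,-0.2],[0,0,0]],
  [1,[-0.22,0.02,-0.2],[0,0,0]],
  [1,[-0.28,0.02,-0.2],[0,0,0]],
  [1,[-0.28,0.02,-0.2],[0,0,0]],
  [1,[-0.28,0.02,-0.2],[0,0,0]],
])

```text
time: 56.92
tool_pos: [426.0, 15.1, 276.6]
tool_rot: [2.366, 2.063, 0.0]
wrist_force: [0.2, 0.6, 0.1]
gripper_width: 0.003
```

```bash
python3 chk.py | grep -v wrist
```

```text
56.925 [426.   15.1 276.6] [0.2 0.6 0.1] 0.29483785208713525
top front rim 253 z 31.618098346944407 x [-56.8 -48.7]
top back rim 178 z 31.456504579981697 x [48.5 54.3]
top tab 101 z 31.57409115682958 x [-92.1 -64.7]
top std 48 mean xy -12.170369217580715 74.01086796907778
top handle 92 143 z 72.97405814680019 slope -0.05 x [-134.7  -81.7]
top handle 0 147 z 72.83780980371421 slope -0.07 x [-133.4  -80.8]
top handle -92 149 z 72.59995729692673 slope -0.06 x [-134.1  -81.6]
side front rim 100 z 30.206202058830684 x [-57.2 -48.7]
side back rim 73 z 30.395784622179008 x [47.4 53.9]
side tab 44 z 30.271545190147265 x [-93.2 -64.5]
side std 32 mean xy -7.72250975690288 85.87952117162823
side handle 92 194 z 71.85791018885214 slope -0.04 x [-136.8  -84.2]
side handle 0 170 z 71.18719203810548 slope -0.06 x [-136.4  -85.2]
side handle -92 150 z 70.90273743192489 slope 0.13 x [-137.3  -84.9]
```

```bash
python3 - <<'E'
from b import *
im,_=vision.get_image("top"); h=cv2.cvtColor(im,cv2.COLOR_RGB2HSV); T=np.radians(-7.9)
for n,y in(("std",68),("mac",0),("rnd",-68)):
    for dx,dy in((0,0),(15,0),(-15,0),(0,12),(0,-12)):
        p=[558.7+dx*np.cos(T)-(y+dy)*np.sin(T),-208.4+dx*np.sin(T)+(y+dy)*np.cos(T),24]; a=proj("top",[p])[0].round().astype(int); print(n,dx,dy,im[a[1],a[0]],h[a[1],a[0]])
u,v=proj("top",[[558.7,-208.4,24]])[0].round().astype(int)
# coloured pixels inside the lid rim
for n,lo,hi in(("yellow",18,38),("pink",150,179)):
    m=(h[v-24:v+25,u-42:u+43,0]>=lo)&(h[v-24:v+25,u-42:u+43,0]<=hi)&(h[v-24:v+25,u-42:u+43,1]>40); ys,xs=np.nonzero(m)
    if len(xs): q=plane("top",np.array([[xs.mean()+u-42,ys.mean()+v-24]]),24.)[0]-[558.7,-208.4,0]; print(n,len(xs),"box xy",q[0]*np.cos(T)+q[1]*np.sin(T),-q[0]*np.sin(T)+q[1]*np.cos(T))
E
```

```text
std 0 0 [111 122 123] [ 93  25 123]
std 15 0 [112 124 123] [ 88  25 124]
std -15 0 [ 88 109 120] [100  68 120]
std 0 12 [108 119 120] [ 93  26 120]
std 0 -12 [ 89 100 103] [ 96  35 103]
mac 0 0 [116 123 114] [ 53  19 123]
mac 15 0 [115 124 118] [ 70  19 124]
mac -15 0 [114 121 117] [ 73  15 121]
mac 0 12 [114 120 113] [ 56  15 120]
mac 0 -12 [117 121 112] [ 43  19 121]
rnd 0 0 [113 122 118] [ 77  19 122]
rnd 15 0 [109 105 109] [150   9 109]
rnd -15 0 [109 104 108] [156  12 109]
rnd 0 12 [109 120 114] [ 74  23 120]
rnd 0 -12 [110 107 109] [160   7 110]
yellow 39 box xy -24.637056538692075 3.911116885033367
```

Colours seen through the lid fit all three blocks lying in their pockets, so I hand in.

```bash
python3 -c "
from cell import ctrl
print(ctrl.finish_job())"
```

```text
the job is handed in; nothing more can be done
None
```

I unloaded the plate and handed the job in at about 57 s. All three blocks were present and went into their own pockets, and the lid is shut. The hand-in gave no verdict.

**Order of work:** I swung the lid up to about 96° and it stood by itself. I then opened clamps 3, 2 and 1, and moved the macro, round and standard blocks into the box. After that I closed the lid by its tab.

**Clamps:** After the first pull the handles stood at only about 1.5–1.6 rad. I pressed each one down again at the end. In the last images they read as level, against the stop, except for one reading at clamp 3: the side camera gave a slope of 0.13, while the top camera gave 0.06.

**Last checks:**
- **Blocks, lid still open:** each was flat, within about 1 mm of its pocket centre, and stood about 7.7–7.8 mm out of the insert (7.5 expected).
- **Lid:** front and back rims were level to about 0.2 mm in the last images. Pressing it shut briefly loaded the wrist with about 55 N, under the 120 N limit.
- **Flask and cassettes:** unmoved. I did not measure the forceps or the two look-alikes at the end. They showed no change in the last side picture I viewed, taken before I closed the lid.

**Weaker check:** The 40-picture limit ran out while I was closing the lid, so everything after that was checked by numbers only. Through the shut lid, the faint colours at the pockets fit all three blocks, but the pink of the round block was too weak for a position.

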